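Load the check ball cages into the blow-off nest

TASK

Shut the air valve at the end of the blow-off nest fully. With it shut, take every orange blanking plug out of the nest and lay it flat in the green tray, and put every silver check ball cage from the bench into a pocket of its own in the nest, lying flat on the pocket floor. Only when all of that is done, open the air valve half way, to the orange mark at 45 degrees, and leave the black handle and the brush where they are.

Things in the scene. Friction and masses are not known exactly. Their poses are not given: they have to be found in the camera images.
- nest: Fixed blow-off nest, grey base 110 x 324 x 12 mm, blue walls up to z = 34 mm, four open pockets in a row along its y, 74 mm apart. Origin: centre of its underside. Pocket: 76 mm (x) by 46 mm (y), floor at z = 12 mm; a 40 mm wide channel along y cuts the walls between pockets, so fingers reach both sides of a part down to the floor. Air valve at its +y end.
- pocket1 (a point): Pocket 1 of the nest: the point where the centre of a part lying in it comes to rest (18 mm above the pocket floor, 30 mm above the bench); turns with the nest.
- pocket2 (a point): Pocket 2 of the nest: the point where the centre of a part lying in it comes to rest (18 mm above the pocket floor, 30 mm above the bench); turns with the nest.
- pocket3 (a point): Pocket 3 of the nest: the point where the centre of a part lying in it comes to rest (18 mm above the pocket floor, 30 mm above the bench); turns with the nest.
- pocket4 (a point): Pocket 4 of the nest: the point where the centre of a part lying in it comes to rest (18 mm above the pocket floor, 30 mm above the bench); turns with the nest.
- cage1: Silver steel check ball cage (open frame with a dark ball inside), may be absent: 36 x 36 mm square section, 68 mm long over its rounded ends (square part 54 mm), about 0.2 kg. Origin at its centre, x along its length; all four long sides are alike. Lies on the bench in front of the nest with any yaw.
- cage2: Silver steel check ball cage (open frame with a dark ball inside), may be absent: 36 x 36 mm square section, 68 mm long over its rounded ends (square part 54 mm), about 0.2 kg. Origin at its centre, x along its length; all four long sides are alike. Lies on the bench in front of the nest with any yaw.
- cage3: Silver steel check ball cage (open frame with a dark ball inside), may be absent: 36 x 36 mm square section, 68 mm long over its rounded ends (square part 54 mm), about 0.2 kg. Origin at its centre, x along its length; all four long sides are alike. Lies on the bench in front of the nest with any yaw.
- cage4: Silver steel check ball cage (open frame with a dark ball inside), may be absent: 36 x 36 mm square section, 68 mm long over its rounded ends (square part 54 mm), about 0.2 kg. Origin at its centre, x along its length; all four long sides are alike. Lies on the bench in front of the nest with any yaw.
- plug1: Orange nylon blanking plug with black bands, may be absent: 36 x 36 mm square section, 68 mm long over its rounded ends (square part 54 mm), 0.09 kg. Origin at its centre, x along its length. At the start it lies in a pocket of the nest, its length along nest x, and stands 14 mm above the pocket walls.
- plug2: Orange nylon blanking plug with black bands, may be absent: 36 x 36 mm square section, 68 mm long over its rounded ends (square part 54 mm), 0.09 kg. Origin at its centre, x along its length. At the start it lies in a pocket of the nest, its length along nest x, and stands 14 mm above the pocket walls.
- plug3: Orange nylon blanking plug with black bands, may be absent: 36 x 36 mm square section, 68 mm long over its rounded ends (square part 54 mm), 0.09 kg. Origin at its centre, x along its length. At the start it lies in a pocket of the nest, its length along nest x, and stands 14 mm above the pocket walls.
- plug4: Orange nylon blanking plug with black bands, may be absent: 36 x 36 mm square section, 68 mm long over its rounded ends (square part 54 mm), 0.09 kg. Origin at its centre, x along its length. At the start it lies in a pocket of the nest, its length along nest x, and stands 14 mm above the pocket walls.
- tray: Fixed green open tray, 130 (its x) x 230 (its y) x 35 mm high, walls and floor 5 mm. Origin: centre of its underside.
- valve (a joint): Angle of the air valve's lever, rad: 0 = shut (lever crosswise to the pipe, pointing along nest -x, towards the robot), 1.57 = fully open (lever along nest +y, in line with the pipe). Grows clockwise seen from above. Stiff, stays where it is left. On the white plate below, an orange mark lies at 45 degrees (0.785), between black marks at 0 and 90 degrees.
- valve_axis (a point): Point on the valve's vertical turning axis, at the lever's mid-height, 57 mm above the bench.
- valve_grip (a point): Middle of the red sleeve on the valve lever, 66 mm from the turning axis; the sleeve is 52 mm long, 16 mm wide, 20 mm high (47 to 67 mm above the bench), with free space beneath and on both sides. Moves with the lever.
- spool_handle: Black bakelite spool handle, 110 mm long, 30 mm thick, lying behind the tray. Bystander. Origin: under its centre.
- brush: Brush lying at the left of the bench. Bystander.
Not all that is in view belongs to the job. Leave any pink or purple look-alike of the cage2 alone.

How it is judged:
By the outcome, as a careful person would: the job done as asked, in the order asked, and still so for the second after the job is handed in, with the robot touching nothing.
Of cage1, cage2, cage3, cage4 only 3 to 4 are there at a start; the rules pass over those that are not, and their reading is None.
Of plug1, plug2, plug3, plug4 only 2 to 3 are there at a start; the rules pass over those that are not, and their reading is None.
At some moment in a run one of cage1, cage2, cage3, cage4 may be knocked a few centimetres aside while the robot is not near it.
Once in a run the grip may slacken for a moment while it holds something.
It also fails if it takes over 210 s, if anything falls off the work surface, if the arm or the gripper's body presses on something with over 40 N, if the wrist force passes 120 N, or if a joint passes its speed limit or range.

ROBOT

A 7-joint arm with a two-finger parallel gripper is mounted at the origin on the work surface. World frame = base frame: x ahead of the robot, y to its left, z up, the work surface at z = 0. Lengths are in mm, angles in rad, forces in N, time in s.
With the tool pointing down it reaches from about 400 to 875 mm from the base axis. Payload 6.5 kg.
Tool frame: the origin (TCP) lies midway between the tips of the shut fingers; the grasp point (between the pads) lies 19 mm behind it; z points along the fingers, y is the line along which they close (so a half turn about z gives the same grasp; the last joint's range is limited). The gripper opens to 85 mm and grips with 20 to 120 N. Pads are 22 mm wide; open, the fingers measure 114 mm over their backs; the gripper's body (76 mm by 85 mm) begins 54 mm behind the grasp point. The pads swing forward as they close: fully open they stand 13 mm farther back than shut.
Start: joints at [1.148, 0.536, -0.004, 1.538, 0.003, 1.067, -0.071], TCP at [227.026, -609.056, 231.29] pointing down, gripper open.
Joint ranges: [-2.7, 2.7], [-0.37, 2.16], [-1.27, 1.26], [0.24, 2.4], [-1.31, 4.45], [0.19, 1.91], [-2.76, 2.76]. Speed limits (rad/s): [2.39, 2.39, 3.14, 3.14, 3.14, 3.14, 3.14].

INTERFACE

Orientations are given as a unit quaternion [w, x, y, z].
In Python, from workcell import monitor, grab_frame, job, finder gives the robot as it stands.
- The arm moves only by the tool apply_moves, never from a script. Its argument "motion" is a list of rows, each an object of numbers: "tx", "ty", "tz": the shift along the tool's x, y, z scaled (see below); "wx", "wy", "wz": the turn, a rotation vector about the tool's x, y, z scaled (see below); "jaw": the opening, from -1 (shut) to 1 (fully open). A call has 1 to 12 rows; each row shifts and turns the commanded pose from where the row before left it, along the tool's axes as they then stand; what a row does not reach is not made up. The controller multiplies each number of a shift by 2.5 cm and each number of a turn by 10 degrees. A row lasts 1/8 s, in which the tool goes at most 62.5 mm and 10.7 degrees, less where a joint would pass 70% of its speed; a pose out of reach is approached as far as the arm can. A call with a number of a shift or a turn outside -1 to 1 is refused whole. A call with a gripper value outside its range is refused whole. The fingers move at their own pace and stop on an object; "grip_force" is the grip in N (left out, the last holds). Time passes only in rows, so rows that do not move let the fingers close. It gives the time, the measured TCP pose, the force, the opening and the grip force at its end, in the units of the state.
- monitor.get_state(): the state, without advancing time (a new reading comes with each control period).
- grab_frame(name): name is "scene" or "top"; returns a dict with "pixels" (384x512x3 uint8, red, green, blue), "depth" (384x512 float32, mm along the optical axis (not along the pixel's ray), 0 where there is no reading), "intrinsics" (3x3 intrinsics, pixels), "view" (4x4, takes a point from world to camera coordinates). Camera axes: x right, y down, z forward; pixel columns grow to the right and rows downward; lengths in mm; the calibration is good to about 2 mm. A picture is of the moment at which its call begins.
- job.sign_off(): hands the job in; it is judged then, once.
Trained networks look in a picture, given as the dict that the camera call returned (one of the last four; its "shot" number tells which), for a name from the list of things; names that differ only in an ending like _2 or _b are one class to them, and where a whole thing is asked for, a point or a joint stands for the part that bears it (a point fixed in the world has none). Each returns a list of dicts, best first, with "confidence" (0 to 1); they miss things now and then, are a little off and sometimes report something else, mostly with a low value. They report only what shows in the picture. A call takes as long as a camera call. They do not tell look-alikes from the thing itself.
- finder.find_in(picture, label): "bbox" ([centre column, centre row, width, height] in pixels, round what is visible of it).
The state is a dict: "time_s": time; "qpos": joint angles; "qd": joint speeds; "joint_efforts": joint torques, N m; "ee_pos": TCP position; "tool_rot": TCP orientation; "wrist_force": force on the tool from outside, world axes, zero at the start; "moment": the same for the moment, N m; "grip_width": finger opening in mm; "gripper_force": force on a finger pad.
Only numpy, scipy, OpenCV 4.12 (cv2) and the standard library are available. Lean on these libraries where they do the work, as an engineer would, in place of code of your own. Each camera call takes 0.05 s, during which the arm holds its last target. There are 200 camera calls.

## Working session

There is one attempt and no reset: what is moved stays moved. The work goes in short steps, Python scripts to look and compute and a tool call to move; the robot and the scene stay as the last step left them, time stands still between calls to the robot, and variables do not carry over. Pictures are saved under pics/ and viewed, at most 14 in all, crops included, and the job is handed in when it is done.

Besides the shell and the picture viewer there is one more tool, called after "Call:" by a JSON object that holds its "method" and its "body", one argument or row to a line. apply_moves: Moves the arm, as the interface text tells. Its arguments: {"type":"object","properties":{"motion":{"type":"array"},"grip_force":{"type":"number"}},"required":["motion"]}

```bash
mkdir -p pics
cat > h.py <<'E'
import numpy as np, cv2
from workcell import monitor, grab_frame, job, finder
def world(f):
    K=np.array(f["intrinsics"]);V=np.array(f["view"]);d=f["depth"].astype(float)
    v,u=np.indices(d.shape)
    P=np.stack([(u-K[0,2])/K[0,0]*d,(v-K[1,2])/K[1,1]*d,d],-1)
    W=(P-V[:3,3])@V[:3,:3]
    W[d<=0]=np.nan
    return W
def save(f,name,crop=None,s=1.5):
    im=f["pixels"][:,:,::-1]
    if crop: x0,y0,x1,y1=crop; im=im[y0:y1,x0:x1]
    cv2.imwrite("pics/"+name,cv2.resize(np.ascontiguousarray(im),None,fx=s,fy=s,interpolation=cv2.INTER_CUBIC))
E
python3 - <<'E'
from h import *
s=monitor.get_state(); print({k:np.round(v,3) for k,v in s.items()})
for n in("scene","top"):
    f=grab_frame(n); save(f,n+"0.png"); W=world(f)
    np.savez(n+"0.npz",W=W,px=f["pixels"])
    print(n, np.round(f["view"],3).tolist(), np.round(f["intrinsics"],1).tolist())
    for l in ("nest","cage1","plug1","tray","valve","valve_grip","spool_handle","brush"):
        for r in finder.find_in(f,l):
            c=r["bbox"];p=W[int(min(383,max(0,c[1]))),int(min(511,max(0,c[0])))]
            print(l,round(r["confidence"],2),np.round(c),np.round(p))
E
```

```text
{'time_s': np.float64(0.0), 'qpos': array([ 1.148,  0.537, -0.004,  1.539,  0.003,  1.067, -0.071]), 'qd': array([-0.001,  0.   , -0.001, -0.001, -0.001,  0.001, -0.   ]), 'joint_efforts': array([ 0.0000e+00, -5.8341e+01,  1.0490e+00, -2.5910e+01,  1.2000e-02,
        9.0000e-03, -0.0000e+00]), 'ee_pos': array([ 226.787, -608.483,  230.401]), 'tool_rot': array([-0.001,  0.984,  0.177, -0.   ]), 'wrist_force': array([ 0.052, -0.511, -0.95 ]), 'moment': array([ 0.009,  0.047, -0.041]), 'gripper_force': np.float64(0.0), 'grip_width': np.float64(85.5)}
scene [[0.819, 0.574, 0.0, -419.35], [0.401, -0.571, -0.716, -124.408], [-0.411, 0.586, -0.698, 1316.064], [0.0, 0.0, 0.0, 1.0]] [[410.8, 0.0, 251.6], [0.0, 410.8, 184.6], [0.0, 0.0, 1.0]]
nest 0.91 [286. 234. 137. 158.] [638. -34.  46.]
cage1 0.9 [266. 172.  18.  22.] [466. 138.  28.]
cage1 0.75 [205. 232.  25.  19.] [ 460. -133.   28.]
cage1 0.69 [234. 210.  25.  21.] [482. -37.  37.]
cage1 0.66 [163. 216.  28.  22.] [ 340. -155.   26.]
cage1 0.66 [212. 355.  28.  55.] [ 671. -363.   25.]
cage1 0.56 [275. 151.  21.  16.] [437. 232.  29.]
[... 629 characters left out ...]
.  50.] [591.  39.  16.]
cage1 0.68 [275. 194.  11.  19.] [474. -21.  33.]
cage1 0.62 [303. 203.  16.  16.] [ 443. -127.   33.]
cage1 0.55 [229. 198.  12.  17.] [456. 142.  31.]
cage1 0.53 [202. 207.  16.  15.] [421. 239.  31.]
cage1 0.49 [306. 236.  21.  15.] [ 320. -136.   27.]
plug1 0.62 [228. 196.  10.  17.] [459. 146.  32.]
plug1 0.51 [296. 153.  10.  20.] [623. -93.  46.]
plug1 0.51 [254. 152.  11.  18.] [619.  55.  50.]
plug1 0.48 [276. 152.  11.  19.] [625. -21.  48.]
valve_grip 0.74 [229. 196.  15.  14.] [459. 146.  32.]
valve_grip 0.56 [207. 158.  21.  12.] [591. 224.  70.]
spool_handle 0.66 [366. 145.  35.  13.] [ 657. -355.   27.]
brush 0.69 [133. 194.  47.  29.] [464. 491.  26.]
```

View pics/scene0.png

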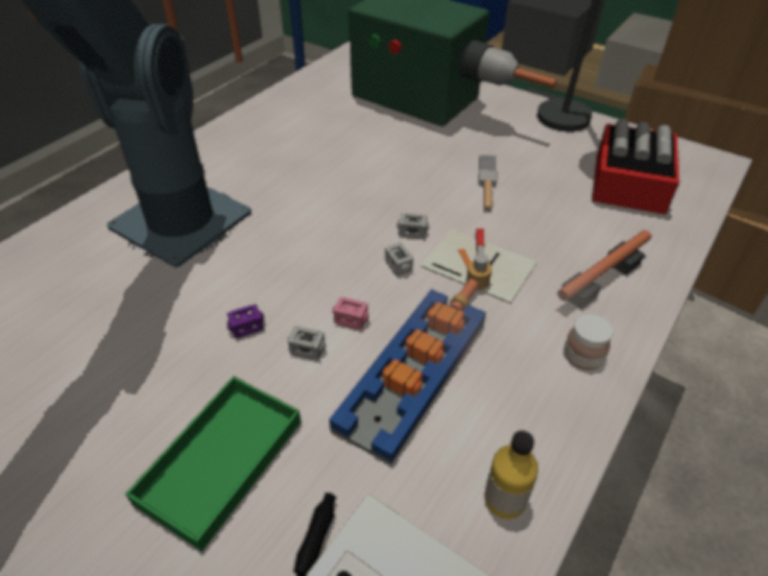

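Run:
```python
import numpy as np,cv2
d=np.load("top0.npz");im=d["px"][120:260,170:350,::-1]
cv2.imwrite("pics/topc.png",cv2.resize(np.ascontiguousarray(im),None,fx=4.4,fy=4.2,interpolation=cv2.INTER_CUBIC))
```

```text
(no output)
```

View pics/topc.png

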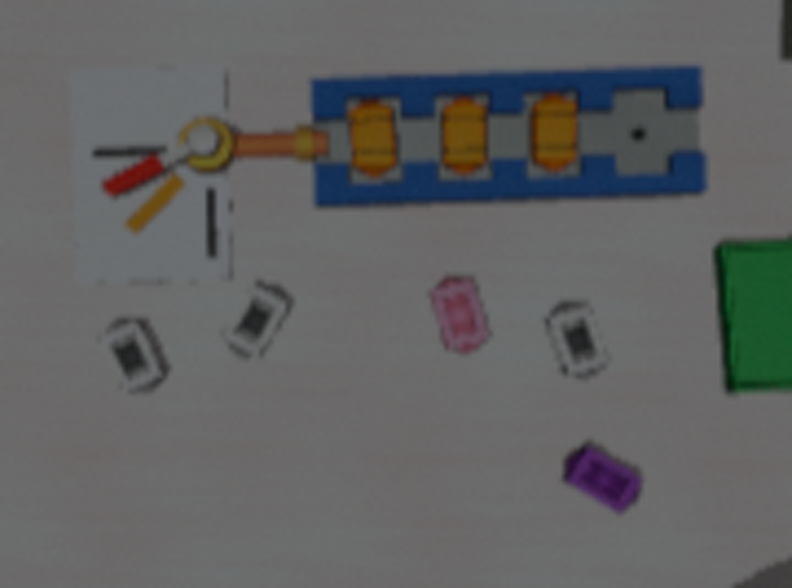

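The scene camera shows three silver cages, at (205,232), (266,172) and (275,151). The pink look-alike is at (234,210) and the purple one at (163,216); the hit at (212,355) is the black handle. Three plugs sit in the nest at (302,212), (285,231) and (268,252). The valve is about 65° open. The crop confirms which ones are silver.

```bash
cat >> h.py <<'E'
def rect(pts):
    (c,(w,h),a)=cv2.minAreaRect(pts[:,:2].astype(np.float32))
    if w<h: w,h,a=h,w,a+90
    return np.round(c,1),round(w,1),round(h,1),round((a+90)%180-90,1)   # centre,long,short,dir of long axis deg
def masks(px):
    hsv=cv2.cvtColor(px,cv2.COLOR_RGB2HSV);h,s,v=[hsv[...,i].astype(int) for i in range(3)]
    return dict(blue=(h>100)&(h<125)&(s>130),orange=(h>4)&(h<22)&(s>150),green=(h>50)&(h<80)&(s>130),
      red=((h<4)|(h>175))&(s>170)&(v>60), silver=(s<70))
def blobs(m,amin=15):
    n,l,st,c=cv2.connectedComponentsWithStats(m.astype(np.uint8))
    return [l==i for i in range(1,n) if st[i,4]>=amin]
def box(W,x,y,z):
    with np.errstate(invalid='ignore'):
        return (W[...,0]>x[0])&(W[...,0]<x[1])&(W[...,1]>y[0])&(W[...,1]<y[1])&(W[...,2]>z[0])&(W[...,2]<z[1])
def cages(W,px):
    for b in blobs(box(W,(280,535),(-220,330),(14,60))):
        p=W[b];p=p[p[:,2]>np.percentile(p[:,2],95)-9]
        print("obj",rect(p),"z",np.round(np.percentile(p[:,2],[50,95])),"sat",np.median(cv2.cvtColor(px,cv2.COLOR_RGB2HSV)[b][:,1]),b.sum())
E
python3 - <<'E'
from h import *
for n in("scene","top"):
    d=np.load(n+"0.npz");W,px=d["W"],d["px"];M=masks(px);print(n)
    m=M["blue"]&box(W,(500,760),(-260,260),(26,45));print("nest walls",rect(W[m]),np.median(W[m][:,2]))
    for b in blobs(M["orange"]&box(W,(500,760),(-260,160),(38,60))): print("plug",rect(W[b]),np.median(W[b][:,2]))
    m=M["green"]&box(W,(300,760),(-600,-180),(-5,60));print("tray",rect(W[m]))
    m=m&(W[...,2]>27);print("tray rim",rect(W[m]),np.median(W[m][:,2]))
    for b in blobs(M["red"]&box(W,(480,760),(120,320),(40,85))): print("lever",rect(W[b]),np.median(W[b][:,2]))
    bench=box(W,(300,500),(-150,300),(-15,12));print("bench z",np.median(W[bench][:,2]))
    cages(W,px)
E
```

```text
scene
nest walls (array([ 629., -100.]), 244.8, 107.6, -86.7) 32.84660856730804
plug (array([611.4,  48.4]), 35.7, 29.5, 9.7) 46.87278342362472
plug (array([639.8,  51.9]), 27.3, 7.2, -82.2) 46.43367762780281
plug (array([624.3, -25.3]), 60.3, 33.7, 0.2) 46.164445605042616
plug (array([628.5, -99.7]), 59.4, 34.4, -3.1) 46.30966703249746
tray (array([ 481.3, -358.4]), 227.7, 129.5, -84.9)
tray rim (array([ 481.5, -358.8]), 226.8, 128.6, -84.8) 32.43066669097607
lever (array([579.8, 241.7]), 30.4, 3.1, -61.5) 66.02315260983592
bench z -0.9167346388622019
obj (array([425.9, 246.8]), 57.7, 40.3, 26.3) z [34. 37.] sat 16.0 231
obj (array([459.2, 144.9]), 60.1, 37.4, -28.1) z [33. 36.] sat 16.0 255
obj (array([469.6, -22.1]), 54.9, 38.4, 16.8) z [34. 37.] sat 97.0 308
obj (array([ 328.3, -143.6]), 60.0, 40.3, 59.1) z [34. 37.] sat 141.0 329
obj (array([ 448.1, -120.2]), 55.9, 39.2, 18.1) z [34. 37.] sat 15.0 350
top
nest walls (array([624.3, -58.7]), 319.8, 108.9, -87.0) 34.94119749969071
plug (array([625.7, -95.2]), 62.1, 33.3, 1.2) 48.0794303751308
plug (array([616.9,  52.8]), 58.4, 32.5, 1.2) 48.32753221423353
plug (array([622.2, -21. ]), 58.8, 29.3, 1.1) 48.32608792227615
tray (array([ 480.1, -353.9]), 228.9, 124.7, -85.0)
tray rim (array([ 480.2, -353.9]), 228.9, 124.6, -85.0) 34.964512236966996
lever (array([578.2, 246.1]), 44.3, 13.3, -60.2) 67.90183059773366
bench z 1.0209149367184294
obj (array([468.3, -20.8]), 58.2, 35.7, 16.3) z [36. 41.] sat 72.5 164
obj (array([458.8, 146.5]), 53.3, 36.0, -28.0) z [37. 44.] sat 5.0 169
obj (array([ 447.9, -118.8]), 61.8, 36.0, 20.7) z [36. 40.] sat 6.0 170
obj (array([424.6, 247.8]), 56.6, 35.8, 26.7) z [35. 40.] sat 5.0 170
obj (array([ 328.6, -140.1]), 59.1, 35.9, 59.2) z [37. 42.] sat 157.0 168
```

Call:
{"method": "apply_moves", "body": {
  "motion": [
    {"wz": -0.996,"jaw": 0.3},
    {"wz": -0.996,"jaw": 0.3},
    {"wz": -0.996,"jaw": 0.3},
    {"wz": -0.996,"jaw": 0.3},
    {"wz": -0.996,"jaw": 0.3},
    {"wz": -0.996,"jaw": 0.3},
    {"wz": -0.996,"jaw": 0.3},
    {"wz": -0.996,"jaw": 0.3},
    {"wz": -0.996,"jaw": 0.3},
    {"wz": -0.996,"jaw": 0.3}
  ]
}}

```text
invalid input
```

Call:
{"method": "apply_moves", "body": {
  "motion": [
    {"tx": 0.75,"ty": 0.976,"jaw": 0.3},
    {"tx": 0.75,"ty": 0.976,"jaw": 0.3},
    {"tx": 0.75,"ty": 0.976,"jaw": 0.3},
    {"tx": 0.75,"ty": 0.976,"jaw": 0.3},
    {"tx": 0.75,"ty": 0.976,"jaw": 0.3},
    {"tx": 0.75,"ty": 0.976,"jaw": 0.3},
    {"tx": 0.75,"ty": 0.976,"jaw": 0.3},
    {"tx": 0.75,"ty": 0.976,"jaw": 0.3},
    {"tx": 0.75,"ty": 0.976,"jaw": 0.3},
    {"tx": 0.75,"ty": 0.976,"jaw": 0.3}
  ]
}}

```text
invalid input
```

Call:
{"method": "apply_moves", "body": {
  "motion": [
    {"tx": 0,"ty": 0,"tz": 0,"wx": 0,"wy": 0,"wz": -0.996,"jaw": 0.3}
  ]
}}

```text
time_s: 1.02
ee_pos: [227.1, -609.0, 231.3]
tool_rot: [0.0, 0.964, 0.264, -0.0]
wrist_force: [0.5, 0.9, 0.2]
grip_width: 69.5
gripper_force: 0.0
```

Call:
{"method": "apply_moves", "body": {
  "motion": [
    {"tx": 0,"ty": 0,"tz": 0,"wx": 0,"wy": 0,"wz": -0.996,"jaw": 0.3}
  ],
  "grip_force": 60
}}

```text
time_s: 1.15
ee_pos: [227.1, -609.0, 231.3]
tool_rot: [-0.0, 0.938, 0.348, -0.0]
wrist_force: [-0.4, 0.1, -0.2]
grip_width: 56.0
gripper_force: 0.0
```

Call:
{"method": "apply_moves", "body": {
  "motion": [
    {"tx": 0,"ty": 0,"tz": 0,"wx": 0,"wy": 0,"wz": -0.992,"jaw": 0.3},
    {"tx": 0,"ty": 0,"tz": 0,"wx": 0,"wy": 0,"wz": -0.992,"jaw": 0.3},
    {"tx": 0,"ty": 0,"tz": 0,"wx": 0,"wy": 0,"wz": -0.992,"jaw": 0.3},
    {"tx": 0,"ty": 0,"tz": 0,"wx": 0,"wy": 0,"wz": -0.992,"jaw": 0.3},
    {"tx": 0,"ty": 0,"tz": 0,"wx": 0,"wy": 0,"wz": -0.992,"jaw": 0.3},
    {"tx": 0,"ty": 0,"tz": 0,"wx": 0,"wy": 0,"wz": -0.992,"jaw": 0.3},
    {"tx": 0,"ty": 0,"tz": 0,"wx": 0,"wy": 0,"wz": -0.992,"jaw": 0.3},
    {"tx": 0,"ty": 0,"tz": 0,"wx": 0,"wy": 0,"wz": -0.992,"jaw": 0.3}
  ]
}}

```text
time_s: 2.15
ee_pos: [226.9, -609.1, 231.3]
tool_rot: [-0.0, 0.5, 0.866, -0.0]
wrist_force: [-0.2, -0.1, -0.8]
grip_width: 55.3
gripper_force: 0.0
```

Call:
{"method": "apply_moves", "body": {
  "motion": [
    {"tx": 0.75,"ty": 0.976,"tz": 0,"wx": 0,"wy": 0,"wz": 0,"jaw": 0.3},
    {"tx": 0.75,"ty": 0.976,"tz": 0,"wx": 0,"wy": 0,"wz": 0,"jaw": 0.3},
    {"tx": 0.75,"ty": 0.976,"tz": 0,"wx": 0,"wy": 0,"wz": 0,"jaw": 0.3},
    {"tx": 0.75,"ty": 0.976,"tz": 0,"wx": 0,"wy": 0,"wz": 0,"jaw": 0.3},
    {"tx": 0.75,"ty": 0.976,"tz": 0,"wx": 0,"wy": 0,"wz": 0,"jaw": 0.3},
    {"tx": 0.75,"ty": 0.976,"tz": 0,"wx": 0,"wy": 0,"wz": 0,"jaw": 0.3},
    {"tx": 0.75,"ty": 0.976,"tz": 0,"wx": 0,"wy": 0,"wz": 0,"jaw": 0.3},
    {"tx": 0.75,"ty": 0.976,"tz": 0,"wx": 0,"wy": 0,"wz": 0,"jaw": 0.3},
    {"tx": 0.75,"ty": 0.976,"tz": 0,"wx": 0,"wy": 0,"wz": 0,"jaw": 0.3},
    {"tx": 0.75,"ty": 0.976,"tz": 0,"wx": 0,"wy": 0,"wz": 0,"jaw": 0.3}
  ]
}}

```text
time_s: 3.4
ee_pos: [346.3, -324.5, 231.5]
tool_rot: [0.0, 0.502, 0.865, -0.0]
wrist_force: [0.3, 0.5, -0.2]
grip_width: 55.7
gripper_force: 0.0
```

Call:
{"method": "apply_moves", "body": {
  "motion": [
    {"tx": 0.75,"ty": 0.976,"tz": 0,"wx": 0,"wy": 0,"wz": 0,"jaw": 0.3},
    {"tx": 0.75,"ty": 0.976,"tz": 0,"wx": 0,"wy": 0,"wz": 0,"jaw": 0.3},
    {"tx": 0.75,"ty": 0.976,"tz": 0,"wx": 0,"wy": 0,"wz": 0,"jaw": 0.3},
    {"tx": 0.75,"ty": 0.976,"tz": 0,"wx": 0,"wy": 0,"wz": 0,"jaw": 0.3},
    {"tx": 0.75,"ty": 0.976,"tz": 0,"wx": 0,"wy": 0,"wz": 0,"jaw": 0.3},
    {"tx": 0.75,"ty": 0.976,"tz": 0,"wx": 0,"wy": 0,"wz": 0,"jaw": 0.3},
    {"tx": 0.75,"ty": 0.976,"tz": 0,"wx": 0,"wy": 0,"wz": 0,"jaw": 0.3},
    {"tx": 0.75,"ty": 0.976,"tz": 0,"wx": 0,"wy": 0,"wz": 0,"jaw": 0.3},
    {"tx": 0.75,"ty": 0.976,"tz": 0,"wx": 0,"wy": 0,"wz": 0,"jaw": 0.3},
    {"tx": 0.75,"ty": 0.976,"tz": 0,"wx": 0,"wy": 0,"wz": 0,"jaw": 0.3}
  ]
}}

```text
time_s: 4.65
ee_pos: [465.3, -40.7, 231.5]
tool_rot: [0.0, 0.502, 0.865, -0.0]
wrist_force: [0.4, 0.3, 0.2]
grip_width: 55.5
gripper_force: 0.0
```

Call:
{"method": "apply_moves", "body": {
  "motion": [
    {"tx": 0.75,"ty": 0.976,"tz": 0,"wx": 0,"wy": 0,"wz": 0,"jaw": 0.3},
    {"tx": 0.75,"ty": 0.976,"tz": 0,"wx": 0,"wy": 0,"wz": 0,"jaw": 0.3},
    {"tx": 0.75,"ty": 0.976,"tz": 0,"wx": 0,"wy": 0,"wz": 0,"jaw": 0.3},
    {"tx": 0.75,"ty": 0.976,"tz": 0,"wx": 0,"wy": 0,"wz": 0,"jaw": 0.3},
    {"tx": 0.75,"ty": 0.976,"tz": 0,"wx": 0,"wy": 0,"wz": 0,"jaw": 0.3},
    {"tx": 0.75,"ty": 0.976,"tz": 0,"wx": 0,"wy": 0,"wz": 0,"jaw": 0.3},
    {"tx": 0.75,"ty": 0.976,"tz": 0,"wx": 0,"wy": 0,"wz": 0,"jaw": 0.3},
    {"tx": 0.75,"ty": 0.976,"tz": 0,"wx": 0,"wy": 0,"wz": 0,"jaw": 0.3},
    {"tx": 0.75,"ty": 0.976,"tz": 0,"wx": 0,"wy": 0,"wz": 0,"jaw": 0.3},
    {"tx": 0.75,"ty": 0.976,"tz": 0,"wx": 0,"wy": 0,"wz": 0,"jaw": 0.3}
  ]
}}

```text
time_s: 5.9
ee_pos: [584.3, 243.0, 231.2]
tool_rot: [0.0, 0.502, 0.865, -0.0]
wrist_force: [0.2, -0.1, -0.5]
grip_width: 55.3
gripper_force: 0.0
```

Call:
{"method": "apply_moves", "body": {
  "motion": [
    {"tx": 0.13,"ty": -0.146,"tz": 0.9,"wx": 0,"wy": 0,"wz": 0,"jaw": 0.3},
    {"tx": 0,"ty": 0,"tz": 0.95,"wx": 0,"wy": 0,"wz": 0,"jaw": 0.3},
    {"tx": 0,"ty": 0,"tz": 0.95,"wx": 0,"wy": 0,"wz": 0,"jaw": 0.3},
    {"tx": 0,"ty": 0,"tz": 0.95,"wx": 0,"wy": 0,"wz": 0,"jaw": 0.3},
    {"tx": 0,"ty": 0,"tz": 0.95,"wx": 0,"wy": 0,"wz": 0,"jaw": 0.3},
    {"tx": 0,"ty": 0,"tz": 0.95,"wx": 0,"wy": 0,"wz": 0,"jaw": 0.3},
    {"tx": 0,"ty": 0,"tz": 0.95,"wx": 0,"wy": 0,"wz": 0,"jaw": 0.3},
    {"tx": 0,"ty": 0,"tz": 0.95,"wx": 0,"wy": 0,"wz": 0,"jaw": 0.3}
  ]
}}

```text
time_s: 6.9
ee_pos: [579.2, 243.3, 41.3]
tool_rot: [0.0, 0.502, 0.865, 0.0]
wrist_force: [1.1, 0.3, 0.5]
grip_width: 55.6
gripper_force: 0.0
```

Call:
{"method": "apply_moves", "body": {
  "motion": [
    {"tx": 0,"ty": 0,"tz": 0,"wx": 0,"wy": 0,"wz": 0,"jaw": -1},
    {"tx": 0,"ty": 0,"tz": 0,"wx": 0,"wy": 0,"wz": 0,"jaw": -1},
    {"tx": 0,"ty": 0,"tz": 0,"wx": 0,"wy": 0,"wz": 0,"jaw": -1},
    {"tx": 0,"ty": 0,"tz": 0,"wx": 0,"wy": 0,"wz": 0,"jaw": -1},
    {"tx": 0,"ty": 0,"tz": 0,"wx": 0,"wy": 0,"wz": 0,"jaw": -1},
    {"tx": 0,"ty": 0,"tz": 0,"wx": 0,"wy": 0,"wz": 0,"jaw": -1}
  ]
}}

```text
time_s: 7.65
ee_pos: [580.2, 244.3, 43.5]
tool_rot: [0.001, 0.502, 0.865, 0.001]
wrist_force: [3.3, 2.9, -0.9]
grip_width: 14.7
gripper_force: 60.8
```

Call:
{"method": "apply_moves", "body": {
  "motion": [
    {"tx": -0.0325,"ty": -0.413,"tz": 0,"wx": 0,"wy": 0,"wz": -0.9,"jaw": -1},
    {"tx": -0.0325,"ty": -0.413,"tz": 0,"wx": 0,"wy": 0,"wz": -0.9,"jaw": -1},
    {"tx": -0.0325,"ty": -0.413,"tz": 0,"wx": 0,"wy": 0,"wz": -0.9,"jaw": -1},
    {"tx": -0.0325,"ty": -0.413,"tz": 0,"wx": 0,"wy": 0,"wz": -0.9,"jaw": -1},
    {"tx": -0.0325,"ty": -0.413,"tz": 0,"wx": 0,"wy": 0,"wz": -0.9,"jaw": -1},
    {"tx": -0.0325,"ty": -0.413,"tz": 0,"wx": 0,"wy": 0,"wz": -0.9,"jaw": -1}
  ]
}}

```text
time_s: 8.4
ee_pos: [550.3, 196.7, 43.7]
tool_rot: [0.004, 0.051, 0.999, 0.004]
wrist_force: [17.3, 12.7, -17.2]
grip_width: 14.7
gripper_force: 60.4
```

Call:
{"method": "apply_moves", "body": {
  "motion": [
    {"tx": -0.0325,"ty": -0.413,"tz": 0,"wx": 0,"wy": 0,"wz": -0.9,"jaw": -1},
    {"tx": 0,"ty": 0,"tz": 0,"wx": 0,"wy": 0,"wz": 0,"jaw": -1}
  ]
}}

```text
time_s: 8.65
ee_pos: [550.3, 188.3, 43.7]
tool_rot: [0.005, -0.025, 1.0, 0.006]
wrist_force: [16.5, 17.1, -18.7]
grip_width: 14.8
gripper_force: 60.8
```

Call:
{"method": "apply_moves", "body": {
  "motion": [
    {"tx": 0,"ty": -0.2,"tz": 0,"wx": 0,"wy": 0,"wz": 0,"jaw": -1},
    {"tx": 0,"ty": 0,"tz": 0,"wx": 0,"wy": 0,"wz": 0,"jaw": -1}
  ]
}}

```text
time_s: 8.9
ee_pos: [550.3, 188.3, 43.8]
tool_rot: [0.005, -0.026, 1.0, 0.01]
wrist_force: [19.6, 27.8, -27.4]
grip_width: 15.4
gripper_force: 59.8
```

Run:
```python
from h import *
f=grab_frame("top");save(f,"v1.png",(170,110,300,230),5);W=world(f)
for b in blobs(masks(f["pixels"])["red"]&box(W,(480,760),(120,320),(40,85)),5): print("lever",rect(W[b]),np.median(W[b],axis=0))
```

Call:
{"method": "apply_moves", "body": {
  "motion": [
    {"tx": 0,"ty": 0,"tz": 0,"wx": 0,"wy": 0,"wz": 0,"jaw": 0.2},
    {"tx": 0,"ty": 0.1,"tz": 0,"wx": 0,"wy": 0,"wz": 0,"jaw": 0.2},
    {"tx": 0,"ty": 0.1,"tz": 0,"wx": 0,"wy": 0,"wz": 0,"jaw": 0.2},
    {"tx": 0,"ty": 0,"tz": -1,"wx": 0,"wy": 0,"wz": 0,"jaw": 0.2},
    {"tx": 0,"ty": 0,"tz": -1,"wx": 0,"wy": 0,"wz": 0,"jaw": 0.2},
    {"tx": 0,"ty": 0,"tz": -1,"wx": 0,"wy": 0,"wz": 0,"jaw": 0.2},
    {"tx": 0,"ty": 0,"tz": -1,"wx": 0,"wy": 0,"wz": 0,"jaw": 0.2},
    {"tx": 0,"ty": -1,"tz": -1,"wx": 0,"wy": 0,"wz": 0,"jaw": 0.2},
    {"tx": 0,"ty": -1,"tz": 0,"wx": 0,"wy": 0,"wz": 0,"jaw": 0.2},
    {"tx": 0,"ty": -1,"tz": 0,"wx": 0,"wy": 0,"wz": 0,"jaw": 0.2},
    {"tx": 0,"ty": -1,"tz": 0,"wx": 0,"wy": 0,"wz": 0,"jaw": 0.2},
    {"tx": 0,"ty": -1,"tz": 0,"wx": 0,"wy": 0,"wz": 0,"jaw": 0.2}
  ]
}}

```text
time_s: 10.45
ee_pos: [552.1, 57.2, 169.6]
tool_rot: [0.001, -0.024, 1.0, -0.0]
wrist_force: [0.8, 0.3, 0.1]
grip_width: 51.5
gripper_force: 0.0
```

Run:
```python
from h import *
for n,c in(("top",(185,130,265,190)),("scene",(280,130,370,210))):
    f=grab_frame(n);save(f,"v2"+n+".png",c,7);W=world(f)
    for b in blobs(masks(f["pixels"])["red"]&box(W,(480,760),(120,320),(40,85)),5): print("lever",rect(W[b]),np.median(W[b],axis=0),b.sum())
a=cv2.imread("pics/v2top.png");b=cv2.imread("pics/v2scene.png");H=500
cv2.imwrite("pics/v2.png",np.hstack([cv2.resize(a,(400,300)),cv2.resize(b,(400,300))]))
```

```text
lever (array([546.2, 186.3]), 43.3, 11.2, 0.8) [545.97720802 186.14658149  67.82371097] 50
lever (array([548.9, 180.7]), 40.4, 10.2, 2.6) [548.92725555 180.23230413  63.70609301] 60
```

View pics/v2.png

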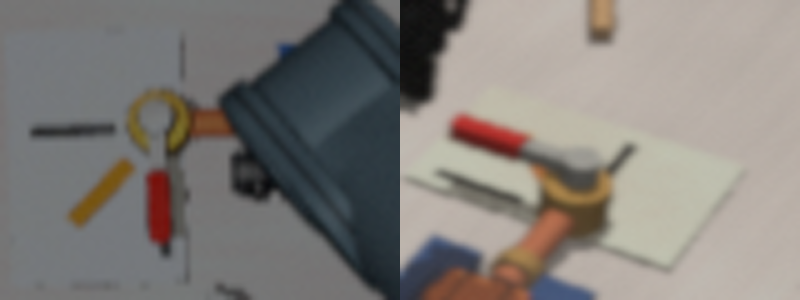

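Call:
{"method": "apply_moves", "body": {
  "motion": [
    {"tx": -0.13,"ty": 0.96,"tz": 0,"wx": 0,"wy": 0,"wz": 0,"jaw": -1},
    {"tx": 0,"ty": 0.96,"tz": 0,"wx": 0,"wy": 0,"wz": 0,"jaw": -1},
    {"tx": 0,"ty": 0.96,"tz": 0,"wx": 0,"wy": 0,"wz": 0,"jaw": -1},
    {"tx": 0,"ty": 0.96,"tz": 0,"wx": 0,"wy": 0,"wz": 0,"jaw": -1},
    {"tx": 0,"ty": 0.96,"tz": 0,"wx": 0,"wy": 0,"wz": 0,"jaw": -1},
    {"tx": 0,"ty": 0.96,"tz": 0,"wx": 0,"wy": 0,"wz": 0,"jaw": -1},
    {"tx": 0,"ty": 0.96,"tz": 0,"wx": 0,"wy": 0,"wz": 0,"jaw": -1},
    {"tx": 0,"ty": 0,"tz": 1,"wx": 0,"wy": 0,"wz": 0,"jaw": -1},
    {"tx": 0,"ty": 0,"tz": 1,"wx": 0,"wy": 0,"wz": 0,"jaw": -1},
    {"tx": 0,"ty": 0,"tz": 1,"wx": 0,"wy": 0,"wz": 0,"jaw": -1},
    {"tx": 0,"ty": 0,"tz": 1,"wx": 0,"wy": 0,"wz": 0,"jaw": -1},
    {"tx": 0,"ty": 0,"tz": 1,"wx": 0,"wy": 0,"wz": 0,"jaw": -1}
  ]
}}

```text
time_s: 12.05
ee_pos: [547.2, 226.7, 42.0]
tool_rot: [0.0, -0.024, 1.0, 0.0]
wrist_force: [-0.2, -0.2, -0.3]
grip_width: 0.2
gripper_force: 0.0
```

Call:
{"method": "apply_moves", "body": {
  "motion": [
    {"tx": 0,"ty": -0.4,"tz": 0,"wx": 0,"wy": 0,"wz": 0,"jaw": -1},
    {"tx": 0,"ty": -0.4,"tz": 0,"wx": 0,"wy": 0,"wz": 0,"jaw": -1}
  ]
}}

```text
time_s: 12.3
ee_pos: [547.6, 209.7, 43.1]
tool_rot: [0.0, -0.024, 1.0, 0.004]
wrist_force: [0.8, 20.4, -14.4]
grip_width: 0.1
gripper_force: 10.1
```

Call:
{"method": "apply_moves", "body": {
  "motion": [
    {"tx": 0,"ty": -0.3,"tz": 0,"wx": 0,"wy": 0,"wz": 0,"jaw": -1},
    {"tx": 0,"ty": 0,"tz": 0,"wx": 0,"wy": 0,"wz": 0,"jaw": -1}
  ]
}}

```text
time_s: 12.55
ee_pos: [547.4, 209.7, 44.2]
tool_rot: [0.001, -0.027, 1.0, 0.01]
wrist_force: [0.2, 26.7, -18.6]
grip_width: 0.1
gripper_force: 12.5
```

Call:
{"method": "apply_moves", "body": {
  "motion": [
    {"tx": 0,"ty": -0.3,"tz": 0,"wx": 0,"wy": 0,"wz": 0,"jaw": -1},
    {"tx": 0,"ty": 0,"tz": 0,"wx": 0,"wy": 0,"wz": 0,"jaw": -1}
  ]
}}

```text
time_s: 12.8
ee_pos: [547.2, 209.5, 44.9]
tool_rot: [0.002, -0.029, 0.999, 0.016]
wrist_force: [3.0, 41.8, -26.4]
grip_width: -0.2
gripper_force: 19.8
```

Call:
{"method": "apply_moves", "body": {
  "motion": [
    {"tx": 0,"ty": 1,"tz": 0,"wx": 0,"wy": 0,"wz": 0,"jaw": -1},
    {"tx": 0,"ty": 0,"tz": -1,"wx": 0,"wy": 0,"wz": 0,"jaw": -1},
    {"tx": 0,"ty": 0,"tz": -1,"wx": 0,"wy": 0,"wz": 0,"jaw": -1},
    {"tx": 0,"ty": 0,"tz": -1,"wx": 0,"wy": 0,"wz": 0,"jaw": 0.3},
    {"tx": 0,"ty": 0,"tz": -1,"wx": 0,"wy": 0,"wz": 0,"jaw": 0.3},
    {"tx": -0.36,"ty": -0.967,"tz": -1,"wx": 0,"wy": 0,"wz": 0,"jaw": 0.3},
    {"tx": -0.36,"ty": -0.967,"tz": 0,"wx": 0,"wy": 0,"wz": 0,"jaw": 0.3},
    {"tx": -0.36,"ty": -0.967,"tz": 0,"wx": 0,"wy": 0,"wz": 0,"jaw": 0.3},
    {"tx": -0.36,"ty": -0.967,"tz": 0,"wx": 0,"wy": 0,"wz": 0,"jaw": 0.3},
    {"tx": -0.36,"ty": -0.967,"tz": 0,"wx": 0,"wy": 0,"wz": 0,"jaw": 0.3},
    {"tx": -0.36,"ty": -0.967,"tz": 0,"wx": 0,"wy": 0,"wz": 0,"jaw": 0.3},
    {"tx": -0.36,"ty": -0.967,"tz": 0,"wx": 0,"wy": 0,"wz": 0,"jaw": 0.3}
  ]
}}

```text
time_s: 14.3
ee_pos: [619.2, 47.1, 169.8]
tool_rot: [0.001, -0.023, 1.0, -0.001]
wrist_force: [-0.0, 0.3, -0.2]
grip_width: 55.8
gripper_force: 0.0
```

Run:
```python
from h import *
s=monitor.get_state();print(np.round(s["qpos"],2),s["ee_pos"],s["tool_rot"])
```

```text
[ 0.45  0.74 -0.91  1.63  0.64  1.09  0.98] [619.21939484  47.08263638 169.79801437] [ 1.01902053e-03 -2.26161124e-02  9.99743461e-01 -6.97211422e-04]
```

Call:
{"method": "apply_moves", "body": {
  "motion": [
    {"tx": 0,"ty": 0,"tz": 0,"wx": 0,"wy": 0,"wz": 1,"jaw": 0.3},
    {"tx": 0,"ty": 0,"tz": 0,"wx": 0,"wy": 0,"wz": 1,"jaw": 0.3},
    {"tx": 0,"ty": 0,"tz": 0,"wx": 0,"wy": 0,"wz": 1,"jaw": 0.3},
    {"tx": 0,"ty": 0,"tz": 0,"wx": 0,"wy": 0,"wz": 1,"jaw": 0.3},
    {"tx": 0,"ty": 0,"tz": 0,"wx": 0,"wy": 0,"wz": 1,"jaw": 0.3},
    {"tx": 0,"ty": 0,"tz": 0,"wx": 0,"wy": 0,"wz": 1,"jaw": 0.3},
    {"tx": 0,"ty": 0,"tz": 0,"wx": 0,"wy": 0,"wz": 1,"jaw": 0.3},
    {"tx": 0,"ty": 0,"tz": 0,"wx": 0,"wy": 0,"wz": 1,"jaw": 0.3},
    {"tx": 0,"ty": 0,"tz": 0,"wx": 0,"wy": 0,"wz": 1,"jaw": 0.3}
  ]
}}

```text
time_s: 15.42
ee_pos: [618.9, 48.3, 169.9]
tool_rot: [0.001, 0.693, 0.721, 0.001]
wrist_force: [0.5, 0.1, -0.2]
grip_width: 55.4
gripper_force: 0.0
```

Call:
{"method": "apply_moves", "body": {
  "motion": [
    {"tx": 0,"ty": 0,"tz": 0,"wx": 0,"wy": 0,"wz": 1,"jaw": 0.3},
    {"tx": 0,"ty": 0,"tz": 0,"wx": 0,"wy": 0,"wz": 1,"jaw": 0.3},
    {"tx": 0,"ty": 0,"tz": 0,"wx": 0,"wy": 0,"wz": 1,"jaw": 0.3},
    {"tx": 0,"ty": 0,"tz": 0,"wx": 0,"wy": 0,"wz": 1,"jaw": 0.3},
    {"tx": 0,"ty": 0,"tz": 0,"wx": 0,"wy": 0,"wz": 1,"jaw": 0.3},
    {"tx": 0,"ty": 0,"tz": 0,"wx": 0,"wy": 0,"wz": 1,"jaw": 0.3},
    {"tx": 0,"ty": 0,"tz": 0,"wx": 0,"wy": 0,"wz": 1,"jaw": 0.3},
    {"tx": 0,"ty": 0,"tz": 0,"wx": 0,"wy": 0,"wz": 1,"jaw": 0.3},
    {"tx": 0,"ty": 0,"tz": 0,"wx": 0,"wy": 0,"wz": 1,"jaw": 0.3}
  ]
}}

```text
time_s: 16.55
ee_pos: [618.9, 48.8, 170.0]
tool_rot: [-0.001, 1.0, 0.02, 0.001]
wrist_force: [-0.4, -0.1, 0.6]
grip_width: 55.7
gripper_force: 0.0
```

Run:
```python
from h import *
s=monitor.get_state();print(np.round(s["qpos"],2),s["ee_pos"],s["tool_rot"])
```

```text
[-0.01  0.56 -0.2   1.66  0.13  0.92 -1.79] [618.89690497  48.7637757  169.97331908] [-5.15296416e-04  9.99799345e-01  1.99922223e-02  1.14701189e-03]
```

Call:
{"method": "apply_moves", "body": {
  "motion": [
    {"tx": 0.02,"ty": -0.09,"tz": 1,"wx": 0,"wy": 0,"wz": -0.07,"jaw": 0.3},
    {"tx": 0,"ty": 0,"tz": 1,"wx": 0,"wy": 0,"wz": 0,"jaw": 0.3},
    {"tx": 0,"ty": 0,"tz": 1,"wx": 0,"wy": 0,"wz": 0,"jaw": 0.3},
    {"tx": 0,"ty": 0,"tz": 1,"wx": 0,"wy": 0,"wz": 0,"jaw": 0.3},
    {"tx": 0,"ty": 0,"tz": 0.8,"wx": 0,"wy": 0,"wz": 0,"jaw": 0.3},
    {"tx": 0,"ty": 0,"tz": 0.8,"wx": 0,"wy": 0,"wz": 0,"jaw": 0.3},
    {"tx": 0,"ty": 0,"tz": 0.6,"wx": 0,"wy": 0,"wz": 0,"jaw": 0.3}
  ]
}}

```text
time_s: 17.42
ee_pos: [618.9, 52.1, 11.9]
tool_rot: [-0.0, 1.0, 0.03, 0.0]
wrist_force: [1.0, -0.6, -0.6]
grip_width: 55.5
gripper_force: 0.0
```

Call:
{"method": "apply_moves", "body": {
  "motion": [
    {"tx": 0,"ty": 0,"tz": 0,"wx": 0,"wy": 0,"wz": 0,"jaw": -1},
    {"tx": 0,"ty": 0,"tz": 0,"wx": 0,"wy": 0,"wz": 0,"jaw": -1},
    {"tx": 0,"ty": 0,"tz": 0,"wx": 0,"wy": 0,"wz": 0,"jaw": -1},
    {"tx": 0,"ty": 0,"tz": 0,"wx": 0,"wy": 0,"wz": 0,"jaw": -1}
  ]
}}

```text
time_s: 17.92
ee_pos: [619.2, 52.3, 13.0]
tool_rot: [-0.0, 1.0, 0.03, 0.0]
wrist_force: [0.1, 0.2, -0.8]
grip_width: 35.1
gripper_force: 59.7
```

Call:
{"method": "apply_moves", "body": {
  "motion": [
    {"tx": 0,"ty": 0,"tz": -0.6,"wx": 0,"wy": 0,"wz": 0,"jaw": -1},
    {"tx": 0,"ty": 0,"tz": -1,"wx": 0,"wy": 0,"wz": 0,"jaw": -1},
    {"tx": 0,"ty": 0,"tz": -1,"wx": 0,"wy": 0,"wz": 0,"jaw": -1},
    {"tx": 0,"ty": 0,"tz": -1,"wx": 0,"wy": 0,"wz": 0,"jaw": -1},
    {"tx": -0.338,"ty": 0.973,"tz": -1,"wx": 0,"wy": 0,"wz": 0,"jaw": -1},
    {"tx": -0.338,"ty": 0.973,"tz": 0,"wx": 0,"wy": 0,"wz": 0,"jaw": -1},
    {"tx": -0.338,"ty": 0.973,"tz": 0,"wx": 0,"wy": 0,"wz": 0,"jaw": -1},
    {"tx": -0.338,"ty": 0.973,"tz": 0,"wx": 0,"wy": 0,"wz": 0,"jaw": -1},
    {"tx": -0.338,"ty": 0.973,"tz": 0,"wx": 0,"wy": 0,"wz": 0,"jaw": -1}
  ]
}}

```text
time_s: 19.05
ee_pos: [584.0, -72.5, 128.8]
tool_rot: [0.0, 1.0, 0.03, 0.001]
wrist_force: [-0.1, -0.3, -0.7]
grip_width: 35.2
gripper_force: 59.9
```

Call:
{"method": "apply_moves", "body": {
  "motion": [
    {"tx": -0.338,"ty": 0.973,"tz": 0,"wx": 0,"wy": 0,"wz": 0,"jaw": -1},
    {"tx": -0.338,"ty": 0.973,"tz": 0,"wx": 0,"wy": 0,"wz": 0,"jaw": -1},
    {"tx": -0.338,"ty": 0.973,"tz": 0,"wx": 0,"wy": 0,"wz": 0,"jaw": -1},
    {"tx": -0.338,"ty": 0.973,"tz": 0,"wx": 0,"wy": 0,"wz": 0,"jaw": -1},
    {"tx": -0.338,"ty": 0.973,"tz": 0,"wx": 0,"wy": 0,"wz": 0,"jaw": -1},
    {"tx": -0.338,"ty": 0.973,"tz": 0,"wx": 0,"wy": 0,"wz": 0,"jaw": -1},
    {"tx": -0.338,"ty": 0.973,"tz": 0,"wx": 0,"wy": 0,"wz": 0,"jaw": -1}
  ]
}}

```text
time_s: 19.92
ee_pos: [535.1, -246.0, 128.8]
tool_rot: [0.0, 1.0, 0.03, 0.001]
wrist_force: [0.3, 0.7, -1.1]
grip_width: 35.3
gripper_force: 59.9
```

Call:
{"method": "apply_moves", "body": {
  "motion": [
    {"tx": -0.338,"ty": 0.973,"tz": 0,"wx": 0,"wy": 0,"wz": 0,"jaw": -1},
    {"tx": -0.338,"ty": 0.973,"tz": 0,"wx": 0,"wy": 0,"wz": 0,"jaw": -1},
    {"tx": -0.338,"ty": 0.973,"tz": 0,"wx": 0,"wy": 0,"wz": 0,"jaw": -1},
    {"tx": -0.338,"ty": 0.973,"tz": 0,"wx": 0,"wy": 0,"wz": 0,"jaw": -1},
    {"tx": -0.338,"ty": 0.973,"tz": 0,"wx": 0,"wy": 0,"wz": 0,"jaw": -1},
    {"tx": -0.338,"ty": 0.973,"tz": 0,"wx": 0,"wy": 0,"wz": 0,"jaw": -1},
    {"tx": -0.338,"ty": 0.973,"tz": 0,"wx": 0,"wy": 0,"wz": -0.16,"jaw": -1}
  ]
}}

```text
time_s: 20.8
ee_pos: [486.2, -419.6, 128.8]
tool_rot: [0.0, 0.999, 0.044, 0.0]
wrist_force: [1.0, 0.5, -1.1]
grip_width: 35.4
gripper_force: 42.1
```

Call:
{"method": "apply_moves", "body": {
  "motion": [
    {"tx": 0,"ty": 0,"tz": 1,"wx": 0,"wy": 0,"wz": 0,"jaw": -1},
    {"tx": 0,"ty": 0,"tz": 1,"wx": 0,"wy": 0,"wz": 0,"jaw": -1},
    {"tx": 0,"ty": 0,"tz": 1,"wx": 0,"wy": 0,"wz": 0,"jaw": -1}
  ]
}}

```text
time_s: 21.18
ee_pos: [486.5, -418.9, 53.0]
tool_rot: [0.0, 0.999, 0.044, 0.001]
wrist_force: [0.2, 0.0, -1.0]
grip_width: 35.0
gripper_force: 63.4
```

Call:
{"method": "apply_moves", "body": {
  "motion": [
    {"tx": 0,"ty": 0,"tz": 0.9,"wx": 0,"wy": 0,"wz": 0,"jaw": -1},
    {"tx": 0,"ty": 0,"tz": 0.6,"wx": 0,"wy": 0,"wz": 0,"jaw": -1},
    {"tx": 0,"ty": 0,"tz": 0.25,"wx": 0,"wy": 0,"wz": 0,"jaw": -1}
  ]
}}

```text
time_s: 21.55
ee_pos: [486.0, -418.5, 8.1]
tool_rot: [-0.0, 0.999, 0.044, -0.0]
wrist_force: [0.5, -0.0, -0.4]
grip_width: 35.7
gripper_force: 63.4
```

Call:
{"method": "apply_moves", "body": {
  "motion": [
    {"tx": 0,"ty": 0,"tz": 0,"wx": 0,"wy": 0,"wz": 0,"jaw": 0.2},
    {"tx": 0,"ty": 0,"tz": 0,"wx": 0,"wy": 0,"wz": 0,"jaw": 0.2},
    {"tx": 0,"ty": 0,"tz": -1,"wx": 0,"wy": 0,"wz": 0,"jaw": 0.2},
    {"tx": 0,"ty": 0,"tz": -1,"wx": 0,"wy": 0,"wz": 0,"jaw": 0.2},
    {"tx": 0,"ty": 0,"tz": -1,"wx": 0,"wy": 0,"wz": 0,"jaw": 0.2},
    {"tx": 0,"ty": 0,"tz": -1,"wx": 0,"wy": 0,"wz": 0,"jaw": 0.2},
    {"tx": 0,"ty": 0,"tz": -1,"wx": 0,"wy": 0,"wz": 0,"jaw": 0.3}
  ]
}}

```text
time_s: 22.42
ee_pos: [486.5, -418.9, 135.6]
tool_rot: [0.001, 0.999, 0.044, 0.001]
wrist_force: [0.4, -0.0, -0.0]
grip_width: 55.8
gripper_force: 0.0
```

Call:
{"method": "apply_moves", "body": {
  "motion": [
    {"tx": 0.4275,"ty": -0.958,"tz": 0,"wx": 0,"wy": 0,"wz": 0,"jaw": 0.3},
    {"tx": 0.4275,"ty": -0.958,"tz": 0,"wx": 0,"wy": 0,"wz": 0,"jaw": 0.3},
    {"tx": 0.4275,"ty": -0.958,"tz": 0,"wx": 0,"wy": 0,"wz": 0,"jaw": 0.3},
    {"tx": 0.4275,"ty": -0.958,"tz": 0,"wx": 0,"wy": 0,"wz": 0,"jaw": 0.3},
    {"tx": 0.4275,"ty": -0.958,"tz": 0,"wx": 0,"wy": 0,"wz": 0,"jaw": 0.3},
    {"tx": 0.4275,"ty": -0.958,"tz": 0,"wx": 0,"wy": 0,"wz": 0,"jaw": 0.3},
    {"tx": 0.4275,"ty": -0.958,"tz": 0,"wx": 0,"wy": 0,"wz": 0,"jaw": 0.3},
    {"tx": 0.4275,"ty": -0.958,"tz": 0,"wx": 0,"wy": 0,"wz": 0,"jaw": 0.3}
  ]
}}

```text
time_s: 23.42
ee_pos: [555.3, -219.7, 134.8]
tool_rot: [0.0, 0.999, 0.044, 0.001]
wrist_force: [-0.4, -0.3, 0.0]
grip_width: 55.4
gripper_force: 0.0
```

Call:
{"method": "apply_moves", "body": {
  "motion": [
    {"tx": 0.4275,"ty": -0.958,"tz": 0,"wx": 0,"wy": 0,"wz": 0,"jaw": 0.3},
    {"tx": 0.4275,"ty": -0.958,"tz": 0,"wx": 0,"wy": 0,"wz": 0,"jaw": 0.3},
    {"tx": 0.4275,"ty": -0.958,"tz": 0,"wx": 0,"wy": 0,"wz": 0,"jaw": 0.3},
    {"tx": 0.4275,"ty": -0.958,"tz": 0,"wx": 0,"wy": 0,"wz": 0,"jaw": 0.3},
    {"tx": 0.4275,"ty": -0.958,"tz": 0,"wx": 0,"wy": 0,"wz": 0,"jaw": 0.3},
    {"tx": 0.4275,"ty": -0.958,"tz": 0,"wx": 0,"wy": 0,"wz": 0,"jaw": 0.3},
    {"tx": 0.4275,"ty": -0.958,"tz": 0,"wx": 0,"wy": 0,"wz": 0,"jaw": 0.3},
    {"tx": 0.4275,"ty": -0.958,"tz": 0,"wx": 0,"wy": 0,"wz": 0.18,"jaw": 0.3}
  ]
}}

```text
time_s: 24.42
ee_pos: [623.7, -21.2, 134.7]
tool_rot: [0.0, 1.0, 0.028, 0.001]
wrist_force: [0.0, -0.0, 0.4]
grip_width: 55.7
gripper_force: 0.0
```

Call:
{"method": "apply_moves", "body": {
  "motion": [
    {"tx": 0,"ty": 0,"tz": 1,"wx": 0,"wy": 0,"wz": 0,"jaw": 0.3},
    {"tx": 0,"ty": 0,"tz": 1,"wx": 0,"wy": 0,"wz": 0,"jaw": 0.3},
    {"tx": 0,"ty": 0,"tz": 1,"wx": 0,"wy": 0,"wz": 0,"jaw": 0.3}
  ]
}}

```text
time_s: 24.8
ee_pos: [623.7, -22.0, 59.0]
tool_rot: [0.0, 1.0, 0.028, 0.001]
wrist_force: [0.4, 1.4, 0.4]
grip_width: 55.6
gripper_force: 0.0
```

Call:
{"method": "apply_moves", "body": {
  "motion": [
    {"tx": 0,"ty": 0,"tz": 1,"wx": 0,"wy": 0,"wz": 0,"jaw": 0.3},
    {"tx": 0,"ty": 0,"tz": 0.84,"wx": 0,"wy": 0,"wz": 0,"jaw": 0.3},
    {"tx": 0,"ty": 0,"tz": 0,"wx": 0,"wy": 0,"wz": 0,"jaw": -1},
    {"tx": 0,"ty": 0,"tz": 0,"wx": 0,"wy": 0,"wz": 0,"jaw": -1},
    {"tx": 0,"ty": 0,"tz": 0,"wx": 0,"wy": 0,"wz": 0,"jaw": -1},
    {"tx": 0,"ty": 0,"tz": 0,"wx": 0,"wy": 0,"wz": 0,"jaw": -1}
  ]
}}

```text
time_s: 25.55
ee_pos: [623.5, -22.0, 13.5]
tool_rot: [0.0, 1.0, 0.028, 0.001]
wrist_force: [-0.2, -0.2, -1.1]
grip_width: 35.6
gripper_force: 60.6
```

Call:
{"method": "apply_moves", "body": {
  "motion": [
    {"tx": 0,"ty": 0,"tz": -0.6,"wx": 0,"wy": 0,"wz": 0,"jaw": -1},
    {"tx": 0,"ty": 0,"tz": -1,"wx": 0,"wy": 0,"wz": 0,"jaw": -1},
    {"tx": 0,"ty": 0,"tz": -1,"wx": 0,"wy": 0,"wz": 0,"jaw": -1},
    {"tx": 0,"ty": 0,"tz": -1,"wx": 0,"wy": 0,"wz": 0,"jaw": -1},
    {"tx": 0,"ty": 0,"tz": -1,"wx": 0,"wy": 0,"wz": 0,"jaw": -1},
    {"tx": -0.461,"ty": 0.929,"tz": 0,"wx": 0,"wy": 0,"wz": 0,"jaw": -1},
    {"tx": -0.461,"ty": 0.929,"tz": 0,"wx": 0,"wy": 0,"wz": 0,"jaw": -1}
  ]
}}

```text
time_s: 26.42
ee_pos: [602.9, -70.0, 129.5]
tool_rot: [0.0, 1.0, 0.029, 0.001]
wrist_force: [0.1, 0.2, -1.7]
grip_width: 35.5
gripper_force: 60.7
```

Call:
{"method": "apply_moves", "body": {
  "motion": [
    {"tx": -0.461,"ty": 0.929,"tz": 0,"wx": 0,"wy": 0,"wz": 0,"jaw": -1},
    {"tx": -0.461,"ty": 0.929,"tz": 0,"wx": 0,"wy": 0,"wz": 0,"jaw": -1},
    {"tx": -0.461,"ty": 0.929,"tz": 0,"wx": 0,"wy": 0,"wz": 0,"jaw": -1},
    {"tx": -0.461,"ty": 0.929,"tz": 0,"wx": 0,"wy": 0,"wz": 0,"jaw": -1},
    {"tx": -0.461,"ty": 0.929,"tz": 0,"wx": 0,"wy": 0,"wz": 0,"jaw": -1},
    {"tx": -0.461,"ty": 0.929,"tz": 0,"wx": 0,"wy": 0,"wz": 0,"jaw": -1},
    {"tx": -0.461,"ty": 0.929,"tz": 0,"wx": 0,"wy": 0,"wz": 0,"jaw": -1},
    {"tx": -0.461,"ty": 0.929,"tz": 0,"wx": 0,"wy": 0,"wz": 0,"jaw": -1},
    {"tx": -0.461,"ty": 0.929,"tz": 0,"wx": 0,"wy": 0,"wz": 0,"jaw": -1},
    {"tx": -0.461,"ty": 0.929,"tz": 0,"wx": 0,"wy": 0,"wz": 0,"jaw": -1},
    {"tx": -0.461,"ty": 0.929,"tz": 0,"wx": 0,"wy": 0,"wz": 0,"jaw": -1},
    {"tx": -0.461,"ty": 0.929,"tz": 0,"wx": 0,"wy": 0,"wz": -0.18,"jaw": -1}
  ]
}}

```text
time_s: 27.92
ee_pos: [480.1, -356.5, 129.0]
tool_rot: [0.0, 0.999, 0.044, 0.0]
wrist_force: [-0.1, -0.1, -0.7]
grip_width: 35.3
gripper_force: 60.7
```

Call:
{"method": "apply_moves", "body": {
  "motion": [
    {"tx": 0,"ty": 0,"tz": 1,"wx": 0,"wy": 0,"wz": 0,"jaw": -1},
    {"tx": 0,"ty": 0,"tz": 1,"wx": 0,"wy": 0,"wz": 0,"jaw": -1},
    {"tx": 0,"ty": 0,"tz": 1,"wx": 0,"wy": 0,"wz": 0,"jaw": -1},
    {"tx": 0,"ty": 0,"tz": 0.9,"wx": 0,"wy": 0,"wz": 0,"jaw": -1},
    {"tx": 0,"ty": 0,"tz": 0.6,"wx": 0,"wy": 0,"wz": 0,"jaw": -1},
    {"tx": 0,"ty": 0,"tz": 0.34,"wx": 0,"wy": 0,"wz": 0,"jaw": -1}
  ]
}}

```text
time_s: 28.68
ee_pos: [480.3, -355.8, 6.7]
tool_rot: [0.0, 0.999, 0.044, 0.0]
wrist_force: [0.2, -0.2, -1.0]
grip_width: 35.1
gripper_force: 60.7
```

Call:
{"method": "apply_moves", "body": {
  "motion": [
    {"tx": 0,"ty": 0,"tz": 0,"wx": 0,"wy": 0,"wz": 0,"jaw": 0.2},
    {"tx": 0,"ty": 0,"tz": 0,"wx": 0,"wy": 0,"wz": 0,"jaw": 0.2},
    {"tx": 0,"ty": 0,"tz": -1,"wx": 0,"wy": 0,"wz": 0,"jaw": 0.2},
    {"tx": 0,"ty": 0,"tz": -1,"wx": 0,"wy": 0,"wz": 0,"jaw": 0.2},
    {"tx": 0,"ty": 0,"tz": -1,"wx": 0,"wy": 0,"wz": 0,"jaw": 0.2},
    {"tx": 0,"ty": 0,"tz": -1,"wx": 0,"wy": 0,"wz": 0,"jaw": 0.2},
    {"tx": 0,"ty": 0,"tz": -1,"wx": 0,"wy": 0,"wz": 0,"jaw": 0.3},
    {"tx": 0.615,"ty": -0.896,"tz": 0,"wx": 0,"wy": 0,"wz": 0,"jaw": 0.3}
  ]
}}

```text
time_s: 29.68
ee_pos: [493.9, -335.4, 134.9]
tool_rot: [0.002, 0.999, 0.042, 0.002]
wrist_force: [0.8, 0.8, -0.1]
grip_width: 55.3
gripper_force: 0.0
```

Call:
{"method": "apply_moves", "body": {
  "motion": [
    {"tx": 0.615,"ty": -0.896,"tz": 0,"wx": 0,"wy": 0,"wz": 0,"jaw": 0.3},
    {"tx": 0.615,"ty": -0.896,"tz": 0,"wx": 0,"wy": 0,"wz": 0,"jaw": 0.3},
    {"tx": 0.615,"ty": -0.896,"tz": 0,"wx": 0,"wy": 0,"wz": 0,"jaw": 0.3},
    {"tx": 0.615,"ty": -0.896,"tz": 0,"wx": 0,"wy": 0,"wz": 0,"jaw": 0.3},
    {"tx": 0.615,"ty": -0.896,"tz": 0,"wx": 0,"wy": 0,"wz": 0,"jaw": 0.3},
    {"tx": 0.615,"ty": -0.896,"tz": 0,"wx": 0,"wy": 0,"wz": 0,"jaw": 0.3},
    {"tx": 0.615,"ty": -0.896,"tz": 0,"wx": 0,"wy": 0,"wz": 0,"jaw": 0.3},
    {"tx": 0.615,"ty": -0.896,"tz": 0,"wx": 0,"wy": 0,"wz": 0,"jaw": 0.3},
    {"tx": 0.615,"ty": -0.896,"tz": 0,"wx": 0,"wy": 0,"wz": 0,"jaw": 0.3},
    {"tx": 0.615,"ty": -0.896,"tz": 0,"wx": 0,"wy": 0,"wz": 0.18,"jaw": 0.3}
  ]
}}

```text
time_s: 30.92
ee_pos: [627.8, -94.7, 132.7]
tool_rot: [0.0, 1.0, 0.028, 0.001]
wrist_force: [-0.5, -0.3, 0.7]
grip_width: 55.4
gripper_force: 0.0
```

Call:
{"method": "apply_moves", "body": {
  "motion": [
    {"tx": 0,"ty": 0,"tz": 1,"wx": 0,"wy": 0,"wz": 0,"jaw": 0.3},
    {"tx": 0,"ty": 0,"tz": 1,"wx": 0,"wy": 0,"wz": 0,"jaw": 0.3},
    {"tx": 0,"ty": 0,"tz": 1,"wx": 0,"wy": 0,"wz": 0,"jaw": 0.3}
  ]
}}

```text
time_s: 31.3
ee_pos: [627.6, -95.4, 57.0]
tool_rot: [0.0, 1.0, 0.028, 0.001]
wrist_force: [-0.3, -0.0, 0.2]
grip_width: 55.4
gripper_force: 0.0
```

Call:
{"method": "apply_moves", "body": {
  "motion": [
    {"tx": 0,"ty": 0,"tz": 1,"wx": 0,"wy": 0,"wz": 0,"jaw": 0.3},
    {"tx": 0,"ty": 0,"tz": 0.74,"wx": 0,"wy": 0,"wz": 0,"jaw": 0.3},
    {"tx": 0,"ty": 0,"tz": 0,"wx": 0,"wy": 0,"wz": 0,"jaw": -1},
    {"tx": 0,"ty": 0,"tz": 0,"wx": 0,"wy": 0,"wz": 0,"jaw": -1},
    {"tx": 0,"ty": 0,"tz": 0,"wx": 0,"wy": 0,"wz": 0,"jaw": -1},
    {"tx": 0,"ty": 0,"tz": 0,"wx": 0,"wy": 0,"wz": 0,"jaw": -1}
  ]
}}

```text
time_s: 32.05
ee_pos: [627.5, -95.5, 13.9]
tool_rot: [0.0, 1.0, 0.028, 0.0]
wrist_force: [1.1, -1.1, -0.5]
grip_width: 35.2
gripper_force: 60.2
```

Call:
{"method": "apply_moves", "body": {
  "motion": [
    {"tx": 0,"ty": 0,"tz": -0.6,"wx": 0,"wy": 0,"wz": 0,"jaw": -1},
    {"tx": 0,"ty": 0,"tz": -1,"wx": 0,"wy": 0,"wz": 0,"jaw": -1},
    {"tx": 0,"ty": 0,"tz": -1,"wx": 0,"wy": 0,"wz": 0,"jaw": -1},
    {"tx": 0,"ty": 0,"tz": -1,"wx": 0,"wy": 0,"wz": 0,"jaw": -1},
    {"tx": 0,"ty": 0,"tz": -1,"wx": 0,"wy": 0,"wz": 0,"jaw": -1}
  ]
}}

```text
time_s: 32.67
ee_pos: [627.3, -95.4, 130.4]
tool_rot: [0.0, 1.0, 0.028, 0.001]
wrist_force: [0.6, 0.6, -0.3]
grip_width: 35.3
gripper_force: 60.2
```

Call:
{"method": "apply_moves", "body": {
  "motion": [
    {"tx": -0.817,"ty": 0.945,"tz": 0,"wx": 0,"wy": 0,"wz": 0,"jaw": -1},
    {"tx": -0.817,"ty": 0.945,"tz": 0,"wx": 0,"wy": 0,"wz": 0,"jaw": -1},
    {"tx": -0.817,"ty": 0.945,"tz": 0,"wx": 0,"wy": 0,"wz": 0,"jaw": -1},
    {"tx": -0.817,"ty": 0.945,"tz": 0,"wx": 0,"wy": 0,"wz": 0,"jaw": -1},
    {"tx": -0.817,"ty": 0.945,"tz": 0,"wx": 0,"wy": 0,"wz": 0,"jaw": -1},
    {"tx": -0.817,"ty": 0.945,"tz": 0,"wx": 0,"wy": 0,"wz": 0,"jaw": -1},
    {"tx": -0.817,"ty": 0.945,"tz": 0,"wx": 0,"wy": 0,"wz": 0,"jaw": -1},
    {"tx": -0.817,"ty": 0.945,"tz": 0,"wx": 0,"wy": 0,"wz": -0.18,"jaw": -1}
  ]
}}

```text
time_s: 33.67
ee_pos: [474.3, -294.2, 129.5]
tool_rot: [0.0, 0.999, 0.044, 0.001]
wrist_force: [1.0, -0.8, -1.1]
grip_width: 35.4
gripper_force: 60.3
```

Call:
{"method": "apply_moves", "body": {
  "motion": [
    {"tx": 0,"ty": 0,"tz": 1,"wx": 0,"wy": 0,"wz": 0,"jaw": -1},
    {"tx": 0,"ty": 0,"tz": 1,"wx": 0,"wy": 0,"wz": 0,"jaw": -1},
    {"tx": 0,"ty": 0,"tz": 1,"wx": 0,"wy": 0,"wz": 0,"jaw": -1},
    {"tx": 0,"ty": 0,"tz": 0.9,"wx": 0,"wy": 0,"wz": 0,"jaw": -1},
    {"tx": 0,"ty": 0,"tz": 0.6,"wx": 0,"wy": 0,"wz": 0,"jaw": -1},
    {"tx": 0,"ty": 0,"tz": 0.34,"wx": 0,"wy": 0,"wz": 0,"jaw": -1}
  ]
}}

```text
time_s: 34.42
ee_pos: [474.7, -293.4, 7.2]
tool_rot: [0.0, 0.999, 0.044, 0.0]
wrist_force: [0.0, 0.2, -0.6]
grip_width: 35.3
gripper_force: 60.4
```

Call:
{"method": "apply_moves", "body": {
  "motion": [
    {"tx": 0,"ty": 0,"tz": 0,"wx": 0,"wy": 0,"wz": 0,"jaw": 0.2},
    {"tx": 0,"ty": 0,"tz": 0,"wx": 0,"wy": 0,"wz": 0,"jaw": 0.2},
    {"tx": 0,"ty": 0,"tz": -1,"wx": 0,"wy": 0,"wz": 0,"jaw": 0.2},
    {"tx": 0,"ty": 0,"tz": -1,"wx": 0,"wy": 0,"wz": 0,"jaw": 0.2},
    {"tx": 0,"ty": 0,"tz": -1,"wx": 0,"wy": 0,"wz": 0,"jaw": 0.2},
    {"tx": 0,"ty": 0,"tz": -1,"wx": 0,"wy": 0,"wz": 0,"jaw": 0.2},
    {"tx": 0,"ty": 0,"tz": -1,"wx": 0,"wy": 0,"wz": 0,"jaw": 0.3}
  ]
}}

```text
time_s: 35.3
ee_pos: [474.8, -293.5, 134.0]
tool_rot: [0.0, 0.999, 0.044, 0.001]
wrist_force: [-0.4, 0.0, -1.0]
grip_width: 55.4
gripper_force: 0.0
```

Run:
```python
from h import *
for n in("scene","top"):
    f=grab_frame(n); save(f,n+"3.png"); W=world(f);px=f["pixels"];M=masks(px);print(n)
    for b in blobs(M["orange"]&box(W,(350,760),(-560,160),(12,60))): print("plug",rect(W[b]),np.percentile(W[b][:,2],90))
    cages(W,px)
```

```text
scene
plug (array([ 480.2, -296.1]), 61.5, 34.9, 3.6) 41.350095389325176
plug (array([ 486.3, -357.3]), 59.7, 37.1, 3.7) 41.449859545170426
plug (array([ 491.8, -420.8]), 58.9, 35.5, 3.4) 41.359140304433126
obj (array([426.7, 247.1]), 53.4, 42.7, 25.0) z [33. 37.] sat 16.0 225
obj (array([459.5, 145.5]), 58.1, 37.6, -27.3) z [34. 36.] sat 16.0 254
obj (array([469.1, -22.2]), 54.4, 40.1, 13.5) z [34. 37.] sat 97.0 308
obj (array([ 449.3, -120. ]), 56.7, 39.8, 16.8) z [34. 37.] sat 15.0 347
top
plug (array([614.1, 125.4]), 62.1, 22.0, 87.7) 38.561836508842354
plug (array([ 500.7, -288.9]), 25.3, 8.2, -89.6) 44.049348394437956
plug (array([ 453.8, -293.2]), 33.7, 21.5, -88.6) 44.73651173475963
obj (array([468.5, -20.8]), 55.9, 36.1, 17.7) z [37. 42.] sat 71.5 164
obj (array([458.8, 146.3]), 52.6, 35.6, -29.7) z [38. 42.] sat 5.0 170
obj (array([ 446.7, -119. ]), 52.7, 36.1, 19.1) z [37. 41.] sat 7.0 168
obj (array([426.2, 248.2]), 53.6, 35.5, 27.7) z [36. 41.] sat 5.0 169
obj (array([ 327.2, -142.6]), 56.3, 36.0, 59.2) z [37. 41.] sat 155.0 168
```

View pics/scene3.png

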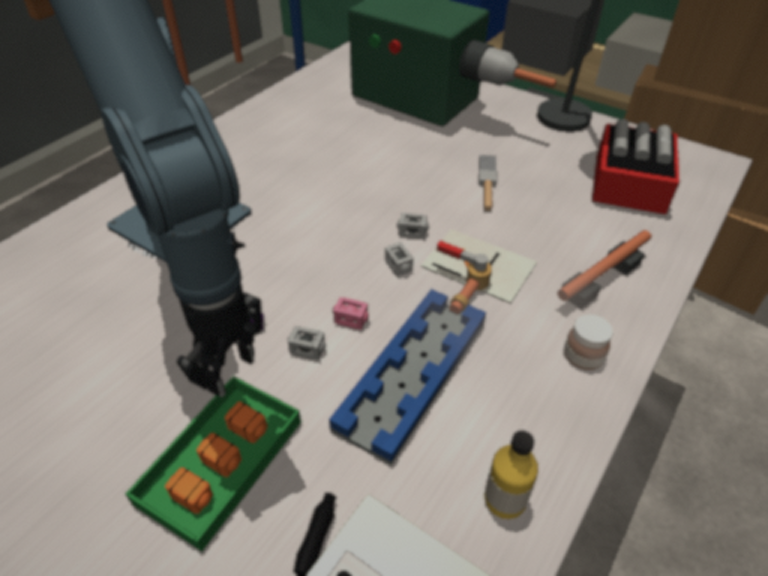

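Call:
{"method": "apply_moves", "body": {
  "motion": [
    {"tx": -0.057,"ty": -0.879,"tz": 0,"wx": 0,"wy": 0,"wz": 0,"jaw": 0.5},
    {"tx": -0.057,"ty": -0.879,"tz": 0,"wx": 0,"wy": 0,"wz": 0,"jaw": 0.5},
    {"tx": -0.057,"ty": -0.879,"tz": 0,"wx": 0,"wy": 0,"wz": 0,"jaw": 0.5},
    {"tx": -0.057,"ty": -0.879,"tz": 0,"wx": 0,"wy": 0,"wz": 0,"jaw": 0.5},
    {"tx": -0.057,"ty": -0.879,"tz": 0,"wx": 0,"wy": 0,"wz": 0,"jaw": 0.5},
    {"tx": -0.057,"ty": -0.879,"tz": 0,"wx": 0,"wy": 0,"wz": 0,"jaw": 0.5},
    {"tx": -0.057,"ty": -0.879,"tz": 0,"wx": 0,"wy": 0,"wz": 0,"jaw": 0.5},
    {"tx": -0.057,"ty": -0.879,"tz": 0,"wx": 0,"wy": 0,"wz": 0,"jaw": 0.5},
    {"tx": 0,"ty": 0,"tz": 0,"wx": 0,"wy": 0,"wz": -0.67,"jaw": 0.5},
    {"tx": 0,"ty": 0,"tz": 0,"wx": 0,"wy": 0,"wz": -0.67,"jaw": 0.5}
  ]
}}

```text
time_s: 36.65
ee_pos: [446.6, -116.9, 131.6]
tool_rot: [-0.0, 0.987, 0.163, -0.001]
wrist_force: [0.4, -0.5, 0.4]
grip_width: 64.0
gripper_force: 0.0
```

Call:
{"method": "apply_moves", "body": {
  "motion": [
    {"tx": 0,"ty": 0,"tz": 1,"wx": 0,"wy": 0,"wz": 0,"jaw": 0.5},
    {"tx": 0,"ty": 0,"tz": 1,"wx": 0,"wy": 0,"wz": 0,"jaw": 0.5}
  ]
}}

```text
time_s: 36.9
ee_pos: [446.9, -117.4, 81.4]
tool_rot: [-0.0, 0.987, 0.161, -0.0]
wrist_force: [-0.3, 0.6, -0.7]
grip_width: 64.3
gripper_force: 0.0
```

Call:
{"method": "apply_moves", "body": {
  "motion": [
    {"tx": 0.015,"ty": 0.09,"tz": 1,"wx": 0,"wy": 0,"wz": 0,"jaw": 0.5},
    {"tx": 0,"ty": 0,"tz": 1,"wx": 0,"wy": 0,"wz": 0,"jaw": 0.5},
    {"tx": 0,"ty": 0,"tz": 0.8,"wx": 0,"wy": 0,"wz": 0,"jaw": 0.5},
    {"tx": 0,"ty": 0,"tz": 0.38,"wx": 0,"wy": 0,"wz": 0,"jaw": 0.5}
  ]
}}

```text
time_s: 37.4
ee_pos: [447.3, -119.4, 1.6]
tool_rot: [-0.001, 0.987, 0.161, -0.001]
wrist_force: [0.4, 1.0, -0.8]
grip_width: 63.7
gripper_force: 0.0
```

Call:
{"method": "apply_moves", "body": {
  "motion": [
    {"tx": 0,"ty": 0,"tz": 0,"wx": 0,"wy": 0,"wz": 0,"jaw": -1},
    {"tx": 0,"ty": 0,"tz": 0,"wx": 0,"wy": 0,"wz": 0,"jaw": -1},
    {"tx": 0,"ty": 0,"tz": 0,"wx": 0,"wy": 0,"wz": 0,"jaw": -1},
    {"tx": 0,"ty": 0,"tz": 0,"wx": 0,"wy": 0,"wz": 0,"jaw": -1},
    {"tx": 0,"ty": 0,"tz": 0,"wx": 0,"wy": 0,"wz": 0,"jaw": -1}
  ],
  "grip_force": 80
}}

```text
time_s: 38.02
ee_pos: [449.2, -121.2, 3.3]
tool_rot: [0.0, 0.987, 0.16, 0.0]
wrist_force: [-1.5, 1.1, 6.4]
grip_width: 35.2
gripper_force: 80.4
```

Call:
{"method": "apply_moves", "body": {
  "motion": [
    {"tx": 0,"ty": 0,"tz": -0.6,"wx": 0,"wy": 0,"wz": 0,"jaw": -1},
    {"tx": 0,"ty": 0,"tz": -1,"wx": 0,"wy": 0,"wz": 0,"jaw": -1},
    {"tx": 0,"ty": 0,"tz": -1,"wx": 0,"wy": 0,"wz": 0,"jaw": -1},
    {"tx": 0,"ty": 0,"tz": -1,"wx": 0,"wy": 0,"wz": 0,"jaw": -1},
    {"tx": 0,"ty": 0,"tz": -1,"wx": 0,"wy": 0,"wz": 0,"jaw": -1},
    {"tx": 0,"ty": 0,"tz": 0,"wx": 0,"wy": 0,"wz": 0.77,"jaw": -1},
    {"tx": 0,"ty": 0,"tz": 0,"wx": 0,"wy": 0,"wz": 0.77,"jaw": -1}
  ]
}}

```text
time_s: 38.9
ee_pos: [448.9, -121.4, 118.9]
tool_rot: [0.0, 1.0, 0.024, 0.001]
wrist_force: [-0.4, -0.2, -2.1]
grip_width: 34.8
gripper_force: 79.9
```

Call:
{"method": "apply_moves", "body": {
  "motion": [
    {"tx": 0.898,"ty": -0.086,"tz": 0,"wx": 0,"wy": 0,"wz": -0.04,"jaw": -1},
    {"tx": 0.898,"ty": -0.086,"tz": 0,"wx": 0,"wy": 0,"wz": 0,"jaw": -1},
    {"tx": 0.898,"ty": -0.086,"tz": 0,"wx": 0,"wy": 0,"wz": 0,"jaw": -1},
    {"tx": 0.898,"ty": -0.086,"tz": 0,"wx": 0,"wy": 0,"wz": 0,"jaw": -1},
    {"tx": 0.898,"ty": -0.086,"tz": 0,"wx": 0,"wy": 0,"wz": 0,"jaw": -1},
    {"tx": 0.898,"ty": -0.086,"tz": 0,"wx": 0,"wy": 0,"wz": 0,"jaw": -1},
    {"tx": 0.898,"ty": -0.086,"tz": 0,"wx": 0,"wy": 0,"wz": 0,"jaw": -1},
    {"tx": 0.898,"ty": -0.086,"tz": 0,"wx": 0,"wy": 0,"wz": 0,"jaw": -1}
  ]
}}

```text
time_s: 39.9
ee_pos: [627.4, -93.5, 118.5]
tool_rot: [-0.0, 1.0, 0.03, -0.0]
wrist_force: [0.8, 0.1, -2.6]
grip_width: 34.8
gripper_force: 79.9
```

Call:
{"method": "apply_moves", "body": {
  "motion": [
    {"tx": 0,"ty": 0,"tz": 1,"wx": 0,"wy": 0,"wz": 0,"jaw": -1},
    {"tx": 0,"ty": 0,"tz": 1,"wx": 0,"wy": 0,"wz": 0,"jaw": -1},
    {"tx": 0,"ty": 0,"tz": 0.6,"wx": 0,"wy": 0,"wz": 0,"jaw": -1}
  ]
}}

```text
time_s: 40.28
ee_pos: [626.2, -93.6, 52.1]
tool_rot: [-0.0, 1.0, 0.03, -0.001]
wrist_force: [0.1, -0.4, -1.8]
grip_width: 34.9
gripper_force: 79.9
```

Run:
```python
from h import *
s=monitor.get_state();print(s["ee_pos"])
for n,c in(("scene",(215,180,335,310)),("top",(215,120,345,200))):
    f=grab_frame(n); save(f,"p1"+n+".png",c,4);W=world(f)
```

```text
[626.22321835 -93.55773543  52.07218094]
```

View pics/p1scene.png

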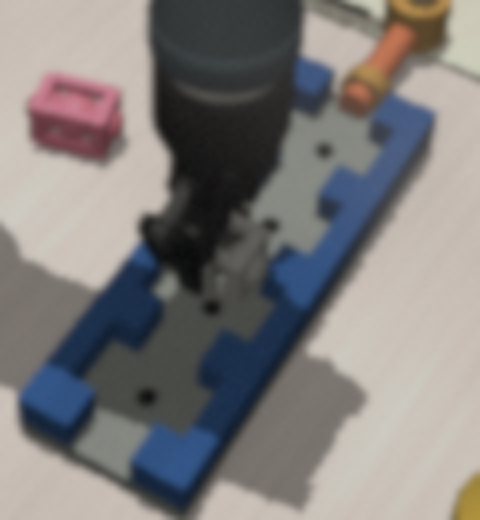

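Run:
```python
from h import *
f=grab_frame("scene");K=np.array(f["intrinsics"]);V=np.array(f["view"]);R,t=V[:3,:3],V[:3,3]
C=-R.T@t
for u,v in [(147,398),(211,308),(270,226),(323,151)]:
    p=(u/4+215,v/4+180); d=R.T@np.array([(p[0]-K[0,2])/K[0,0],(p[1]-K[1,2])/K[1,1],1]);print(np.round((C+d*(12-C[2])/d[2])[:2],1))
```

```text
[ 633.  -171.4]
[628.5 -97.7]
[624.4 -23.9]
[619.7  49.3]
```

Call:
{"method": "apply_moves", "body": {
  "motion": [
    {"tx": 0.04,"ty": 0.09,"tz": 0.6,"wx": 0,"wy": 0,"wz": 0,"jaw": -1},
    {"tx": 0,"ty": 0,"tz": 0.5,"wx": 0,"wy": 0,"wz": 0,"jaw": -1},
    {"tx": 0,"ty": 0,"tz": 0.34,"wx": 0,"wy": 0,"wz": 0,"jaw": -1}
  ]
}}

```text
time_s: 40.8
ee_pos: [627.8, -95.7, 15.7]
tool_rot: [-0.0, 1.0, 0.03, -0.001]
wrist_force: [-0.1, 0.5, -1.4]
grip_width: 35.1
gripper_force: 79.9
```

Call:
{"method": "apply_moves", "body": {
  "motion": [
    {"tx": 0,"ty": 0,"tz": 0,"wx": 0,"wy": 0,"wz": 0,"jaw": 0.25},
    {"tx": 0,"ty": 0,"tz": 0,"wx": 0,"wy": 0,"wz": 0,"jaw": 0.25},
    {"tx": 0,"ty": 0,"tz": -0.6,"wx": 0,"wy": 0,"wz": 0,"jaw": 0.25},
    {"tx": 0,"ty": 0,"tz": -1,"wx": 0,"wy": 0,"wz": 0,"jaw": 0.25},
    {"tx": 0,"ty": 0,"tz": -1,"wx": 0,"wy": 0,"wz": 0,"jaw": 0.25},
    {"tx": 0,"ty": 0,"tz": -1,"wx": 0,"wy": 0,"wz": 0,"jaw": 0.5},
    {"tx": 0,"ty": 0,"tz": -1,"wx": 0,"wy": 0,"wz": 0,"jaw": 0.5}
  ]
}}

```text
time_s: 41.68
ee_pos: [628.8, -95.6, 134.3]
tool_rot: [0.0, 1.0, 0.03, 0.001]
wrist_force: [0.2, 0.7, -0.3]
grip_width: 63.9
gripper_force: 0.0
```

Call:
{"method": "apply_moves", "body": {
  "motion": [
    {"tx": 0,"ty": 0,"tz": 0,"wx": 0,"wy": 0,"wz": -0.987,"jaw": 0.5},
    {"tx": 0,"ty": 0,"tz": 0,"wx": 0,"wy": 0,"wz": -0.987,"jaw": 0.5},
    {"tx": 0,"ty": 0,"tz": 0,"wx": 0,"wy": 0,"wz": -0.987,"jaw": 0.5},
    {"tx": 0,"ty": 0,"tz": 0,"wx": 0,"wy": 0,"wz": -0.987,"jaw": 0.5},
    {"tx": 0,"ty": 0,"tz": 0,"wx": 0,"wy": 0,"wz": -0.987,"jaw": 0.5},
    {"tx": 0,"ty": 0,"tz": 0,"wx": 0,"wy": 0,"wz": -0.987,"jaw": 0.5},
    {"tx": 0,"ty": 0,"tz": 0,"wx": 0,"wy": 0,"wz": -0.987,"jaw": 0.5},
    {"tx": 0,"ty": 0,"tz": 0,"wx": 0,"wy": 0,"wz": -0.987,"jaw": 0.5}
  ]
}}

```text
time_s: 42.68
ee_pos: [628.7, -96.0, 133.4]
tool_rot: [0.001, 0.751, 0.661, 0.0]
wrist_force: [0.8, 0.8, 0.0]
grip_width: 64.4
gripper_force: 0.0
```

Call:
{"method": "apply_moves", "body": {
  "motion": [
    {"tx": 0,"ty": 0,"tz": 0,"wx": 0,"wy": 0,"wz": -0.987,"jaw": 0.5},
    {"tx": 0,"ty": 0,"tz": 0,"wx": 0,"wy": 0,"wz": -0.987,"jaw": 0.5},
    {"tx": 0,"ty": 0,"tz": 0,"wx": 0,"wy": 0,"wz": -0.987,"jaw": 0.5},
    {"tx": 0,"ty": 0,"tz": 0,"wx": 0,"wy": 0,"wz": -0.987,"jaw": 0.5},
    {"tx": 0,"ty": 0,"tz": 0,"wx": 0,"wy": 0,"wz": -0.987,"jaw": 0.5},
    {"tx": 0,"ty": 0,"tz": 0,"wx": 0,"wy": 0,"wz": -0.987,"jaw": 0.5},
    {"tx": 0,"ty": 0,"tz": 0,"wx": 0,"wy": 0,"wz": -0.987,"jaw": 0.5}
  ]
}}

```text
time_s: 43.55
ee_pos: [628.7, -96.3, 133.3]
tool_rot: [0.001, 0.244, 0.97, -0.001]
wrist_force: [-0.1, -0.1, 0.3]
grip_width: 63.8
gripper_force: 0.0
```

Run:
```python
from h import *
print(np.round(monitor.get_state()["qpos"],2))
for n in("scene","top"):
    f=grab_frame(n); W=world(f);px=f["pixels"];print(n)
    cages(W,px)
    for b in blobs(box(W,(560,700),(-230,100),(38,75))): print("in nest",rect(W[b]),np.percentile(W[b][:,2],[50,95]))
```

```text
[ 0.61  0.77 -0.8   1.62  0.63  1.03  0.69]
scene
obj (array([467.7, -22.3]), 50.6, 41.4, 19.1) z [34. 37.] sat 97.0 244
obj (array([ 327.6, -144.1]), 56.4, 41.2, 55.2) z [34. 37.] sat 139.0 328
in nest (array([629.4, -97.7]), 57.7, 37.7, 3.6) [45.65268594 48.96335607]
top
obj (array([468. , -20.9]), 54.9, 35.9, 16.7) z [37. 43.] sat 72.0 165
obj (array([458.7, 146.8]), 53.3, 36.1, -27.6) z [37. 41.] sat 5.0 169
obj (array([426.1, 248.4]), 56.2, 35.6, 27.6) z [36. 41.] sat 5.0 169
obj (array([ 328.2, -140.8]), 58.6, 35.8, 59.2) z [36. 41.] sat 154.0 167
in nest (array([623.5, -96.4]), 57.4, 36.2, 2.5) [47.59241145 54.46601268]
```

Call:
{"method": "apply_moves", "body": {
  "motion": [
    {"tx": 0.959,"ty": 0.483,"tz": 0,"wx": 0,"wy": 0,"wz": 0,"jaw": 0.5},
    {"tx": 0.959,"ty": 0.483,"tz": 0,"wx": 0,"wy": 0,"wz": 0,"jaw": 0.5},
    {"tx": 0.959,"ty": 0.483,"tz": 0,"wx": 0,"wy": 0,"wz": 0,"jaw": 0.5},
    {"tx": 0.959,"ty": 0.483,"tz": 0,"wx": 0,"wy": 0,"wz": 0,"jaw": 0.5},
    {"tx": 0.959,"ty": 0.483,"tz": 0,"wx": 0,"wy": 0,"wz": 0,"jaw": 0.5},
    {"tx": 0.959,"ty": 0.483,"tz": 0,"wx": 0,"wy": 0,"wz": 0,"jaw": 0.5},
    {"tx": 0.959,"ty": 0.483,"tz": 0,"wx": 0,"wy": 0,"wz": 0,"jaw": 0.5},
    {"tx": 0.959,"ty": 0.483,"tz": 0,"wx": 0,"wy": 0,"wz": 0,"jaw": 0.5},
    {"tx": 0.959,"ty": 0.483,"tz": 0,"wx": 0,"wy": 0,"wz": 0,"jaw": 0.5},
    {"tx": 0.959,"ty": 0.483,"tz": 0,"wx": 0,"wy": 0,"wz": 0,"jaw": 0.5},
    {"tx": 0.959,"ty": 0.483,"tz": 0,"wx": 0,"wy": 0,"wz": 0,"jaw": 0.5}
  ]
}}

```text
time_s: 45.02
ee_pos: [460.0, 147.5, 132.6]
tool_rot: [0.001, 0.249, 0.969, -0.0]
wrist_force: [0.0, -0.4, 0.1]
grip_width: 64.1
gripper_force: 0.0
```

Call:
{"method": "apply_moves", "body": {
  "motion": [
    {"tx": 0,"ty": 0,"tz": 1,"wx": 0,"wy": 0,"wz": 0,"jaw": 0.5},
    {"tx": 0,"ty": 0,"tz": 1,"wx": 0,"wy": 0,"wz": 0,"jaw": 0.5}
  ]
}}

```text
time_s: 45.28
ee_pos: [460.8, 147.1, 82.3]
tool_rot: [0.001, 0.248, 0.969, 0.0]
wrist_force: [-0.5, -0.7, -0.1]
grip_width: 64.3
gripper_force: 0.0
```

Run:
```python
from h import *
s=monitor.get_state();print(np.round(s["qpos"],2),s["ee_pos"])
f=grab_frame("scene"); W=world(f);cages(W,f["pixels"])
```

```text
[ 0.23  0.64 -0.81  2.04  0.69  0.75  0.06] [460.82951157 147.13195513  82.25335171]
obj (array([426.2, 248.2]), 55.4, 42.1, 32.3) z [33. 37.] sat 16.0 159
obj (array([461.9, 142.9]), 59.9, 38.0, -30.5) z [33. 37.] sat 16.0 250
obj (array([469.3, -22.8]), 53.5, 40.9, 16.9) z [34. 37.] sat 109.0 309
obj (array([ 329. , -144.8]), 55.5, 40.1, 57.0) z [34. 37.] sat 144.0 329
```

Call:
{"method": "apply_moves", "body": {
  "motion": [
    {"tx": 0.037,"ty": -0.083,"tz": 1,"wx": 0,"wy": 0,"wz": -0.05,"jaw": 0.5},
    {"tx": 0,"ty": 0,"tz": 1,"wx": 0,"wy": 0,"wz": 0,"jaw": 0.5},
    {"tx": 0,"ty": 0,"tz": 0.8,"wx": 0,"wy": 0,"wz": 0,"jaw": 0.5},
    {"tx": 0,"ty": 0,"tz": 0.42,"wx": 0,"wy": 0,"wz": 0,"jaw": 0.5}
  ]
}}

```text
time_s: 45.82
ee_pos: [458.6, 145.4, 1.4]
tool_rot: [0.0, 0.243, 0.97, -0.0]
wrist_force: [0.6, 0.7, -0.4]
grip_width: 64.0
gripper_force: 0.0
```

Call:
{"method": "apply_moves", "body": {
  "motion": [
    {"tx": 0,"ty": 0,"tz": 0,"wx": 0,"wy": 0,"wz": 0,"jaw": -1},
    {"tx": 0,"ty": 0,"tz": 0,"wx": 0,"wy": 0,"wz": 0,"jaw": -1},
    {"tx": 0,"ty": 0,"tz": 0,"wx": 0,"wy": 0,"wz": 0,"jaw": -1},
    {"tx": 0,"ty": 0,"tz": 0,"wx": 0,"wy": 0,"wz": 0,"jaw": -1},
    {"tx": 0,"ty": 0,"tz": 0,"wx": 0,"wy": 0,"wz": 0,"jaw": -1}
  ]
}}

```text
time_s: 46.45
ee_pos: [459.0, 146.0, 2.3]
tool_rot: [0.001, 0.242, 0.97, 0.0]
wrist_force: [-0.9, -0.7, 6.3]
grip_width: 35.3
gripper_force: 80.3
```

Call:
{"method": "apply_moves", "body": {
  "motion": [
    {"tx": 0,"ty": 0,"tz": -0.6,"wx": 0,"wy": 0,"wz": 0,"jaw": -1},
    {"tx": 0,"ty": 0,"tz": -1,"wx": 0,"wy": 0,"wz": 0,"jaw": -1},
    {"tx": 0,"ty": 0,"tz": -1,"wx": 0,"wy": 0,"wz": 0,"jaw": -1},
    {"tx": 0,"ty": 0,"tz": -1,"wx": 0,"wy": 0,"wz": 0,"jaw": -1},
    {"tx": 0,"ty": 0,"tz": -1,"wx": 0,"wy": 0,"wz": 0,"jaw": -1},
    {"tx": 0,"ty": 0,"tz": 0,"wx": 0,"wy": 0,"wz": -0.78,"jaw": -1},
    {"tx": 0,"ty": 0,"tz": 0,"wx": 0,"wy": 0,"wz": -0.78,"jaw": -1},
    {"tx": 0,"ty": 0,"tz": 0,"wx": 0,"wy": 0,"wz": -0.78,"jaw": -1},
    {"tx": 0,"ty": 0,"tz": 0,"wx": 0,"wy": 0,"wz": -0.78,"jaw": -1}
  ]
}}

```text
time_s: 47.58
ee_pos: [458.0, 145.2, 117.0]
tool_rot: [0.0, -0.03, 1.0, -0.0]
wrist_force: [0.5, 0.4, -2.1]
grip_width: 35.0
gripper_force: 79.7
```

Call:
{"method": "apply_moves", "body": {
  "motion": [
    {"tx": -0.779,"ty": -0.885,"tz": 0,"wx": 0,"wy": 0,"wz": 0,"jaw": -1},
    {"tx": -0.779,"ty": -0.885,"tz": 0,"wx": 0,"wy": 0,"wz": 0,"jaw": -1},
    {"tx": -0.779,"ty": -0.885,"tz": 0,"wx": 0,"wy": 0,"wz": 0,"jaw": -1},
    {"tx": -0.779,"ty": -0.885,"tz": 0,"wx": 0,"wy": 0,"wz": 0,"jaw": -1},
    {"tx": -0.779,"ty": -0.885,"tz": 0,"wx": 0,"wy": 0,"wz": 0,"jaw": -1},
    {"tx": -0.779,"ty": -0.885,"tz": 0,"wx": 0,"wy": 0,"wz": 0,"jaw": -1},
    {"tx": -0.779,"ty": -0.885,"tz": 0,"wx": 0,"wy": 0,"wz": 0,"jaw": -1},
    {"tx": -0.779,"ty": -0.885,"tz": 0,"wx": 0,"wy": 0,"wz": 0.02,"jaw": -1}
  ]
}}

```text
time_s: 48.58
ee_pos: [623.8, -23.5, 117.1]
tool_rot: [-0.0, -0.026, 1.0, 0.0]
wrist_force: [1.1, 1.0, -1.7]
grip_width: 34.9
gripper_force: 79.9
```

Call:
{"method": "apply_moves", "body": {
  "motion": [
    {"tx": 0,"ty": 0,"tz": 1,"wx": 0,"wy": 0,"wz": 0,"jaw": -1},
    {"tx": 0,"ty": 0,"tz": 1,"wx": 0,"wy": 0,"wz": 0,"jaw": -1},
    {"tx": 0,"ty": 0,"tz": 0.6,"wx": 0,"wy": 0,"wz": 0,"jaw": -1}
  ]
}}

```text
time_s: 48.95
ee_pos: [621.6, -21.7, 49.1]
tool_rot: [-0.002, -0.027, 1.0, 0.0]
wrist_force: [0.4, -0.5, -1.1]
grip_width: 34.8
gripper_force: 79.9
```

Call:
{"method": "apply_moves", "body": {
  "motion": [
    {"tx": -0.09,"ty": -0.03,"tz": 0.6,"wx": 0,"wy": 0,"wz": 0,"jaw": -1},
    {"tx": 0,"ty": 0,"tz": 0.5,"wx": 0,"wy": 0,"wz": 0,"jaw": -1},
    {"tx": 0,"ty": 0,"tz": 0.27,"wx": 0,"wy": 0,"wz": 0,"jaw": -1}
  ]
}}

```text
time_s: 49.32
ee_pos: [625.7, -23.0, 16.3]
tool_rot: [-0.0, -0.026, 1.0, 0.0]
wrist_force: [0.1, -0.9, -1.5]
grip_width: 35.1
gripper_force: 79.9
```

Call:
{"method": "apply_moves", "body": {
  "motion": [
    {"tx": 0,"ty": 0,"tz": 0.05,"wx": 0,"wy": 0,"wz": 0,"jaw": -1},
    {"tx": 0,"ty": 0,"tz": 0,"wx": 0,"wy": 0,"wz": 0,"jaw": 0.25},
    {"tx": 0,"ty": 0,"tz": 0,"wx": 0,"wy": 0,"wz": 0,"jaw": 0.25},
    {"tx": 0,"ty": 0,"tz": -0.6,"wx": 0,"wy": 0,"wz": 0,"jaw": 0.25},
    {"tx": 0,"ty": 0,"tz": -1,"wx": 0,"wy": 0,"wz": 0,"jaw": 0.25},
    {"tx": 0,"ty": 0,"tz": -1,"wx": 0,"wy": 0,"wz": 0,"jaw": 0.25},
    {"tx": 0,"ty": 0,"tz": -1,"wx": 0,"wy": 0,"wz": 0,"jaw": 0.5},
    {"tx": 0,"ty": 0,"tz": -1,"wx": 0,"wy": 0,"wz": 0,"jaw": 0.5},
    {"tx": 0,"ty": 0,"tz": 0,"wx": 0,"wy": 0,"wz": -0.8,"jaw": 0.5},
    {"tx": 0,"ty": 0,"tz": 0,"wx": 0,"wy": 0,"wz": -0.8,"jaw": 0.5},
    {"tx": 0,"ty": 0,"tz": 0,"wx": 0,"wy": 0,"wz": -0.8,"jaw": 0.5}
  ]
}}

```text
time_s: 50.7
ee_pos: [626.0, -23.3, 132.0]
tool_rot: [0.0, -0.235, 0.972, -0.0]
wrist_force: [0.4, -0.6, 1.3]
grip_width: 64.1
gripper_force: 0.0
```

Run:
```python
from h import *
print(np.round(monitor.get_state()["qpos"],2))
for n in("scene","top"):
    f=grab_frame(n); W=world(f);px=f["pixels"];print(n)
    cages(W,px)
    for b in blobs(box(W,(560,700),(-230,100),(38,75))): print("in nest",rect(W[b]),np.percentile(W[b][:,2],[50,95]))
```

```text
[ 0.61  0.86 -1.01  1.64  0.8   1.11  1.43]
scene
obj (array([408.7, 238.5]), 39.4, 15.5, -57.0) z [34. 37.] sat 16.0 72
obj (array([469.4, -21.5]), 59.4, 40.3, 15.7) z [34. 37.] sat 96.0 313
obj (array([ 328.5, -143.8]), 54.9, 40.0, 57.2) z [34. 37.] sat 139.0 333
in nest (array([625.7, -25.4]), 59.6, 40.3, 0.2) [45.3457177  49.19206744]
in nest (array([629.7, -97.9]), 57.4, 39.2, 3.4) [45.42753644 48.70748913]
top
obj (array([468., -21.]), 58.9, 35.5, 16.0) z [36. 42.] sat 70.5 166
obj (array([426.4, 248.3]), 60.0, 35.9, 28.0) z [36. 41.] sat 5.0 170
obj (array([ 327.8, -141.5]), 60.0, 35.8, 59.2) z [37. 43.] sat 154.0 170
in nest (array([607.6, -23.1]), 32.5, 29.0, -88.9) [47.54824695 53.77874767]
```

Call:
{"method": "apply_moves", "body": {
  "motion": [
    {"tx": 0.157,"ty": 0.948,"tz": 0,"wx": 0,"wy": 0,"wz": 0,"jaw": 0.5},
    {"tx": 0.157,"ty": 0.948,"tz": 0,"wx": 0,"wy": 0,"wz": 0,"jaw": 0.5},
    {"tx": 0.157,"ty": 0.948,"tz": 0,"wx": 0,"wy": 0,"wz": 0,"jaw": 0.5},
    {"tx": 0.157,"ty": 0.948,"tz": 0,"wx": 0,"wy": 0,"wz": 0,"jaw": 0.5},
    {"tx": 0.157,"ty": 0.948,"tz": 0,"wx": 0,"wy": 0,"wz": 0,"jaw": 0.5},
    {"tx": 0.157,"ty": 0.948,"tz": 0,"wx": 0,"wy": 0,"wz": 0,"jaw": 0.5},
    {"tx": 0.157,"ty": 0.948,"tz": 0,"wx": 0,"wy": 0,"wz": 0,"jaw": 0.5}
  ]
}}

```text
time_s: 51.68
ee_pos: [525.7, 112.9, 131.4]
tool_rot: [0.0, -0.232, 0.973, -0.0]
wrist_force: [0.2, 0.5, 0.2]
grip_width: 64.0
gripper_force: 0.0
```

Call:
{"method": "apply_moves", "body": {
  "motion": [
    {"tx": 0.157,"ty": 0.948,"tz": 0,"wx": 0,"wy": 0,"wz": 0,"jaw": 0.5},
    {"tx": 0.157,"ty": 0.948,"tz": 0,"wx": 0,"wy": 0,"wz": 0,"jaw": 0.5},
    {"tx": 0.157,"ty": 0.948,"tz": 0,"wx": 0,"wy": 0,"wz": 0,"jaw": 0.5},
    {"tx": 0.157,"ty": 0.948,"tz": 0,"wx": 0,"wy": 0,"wz": 0,"jaw": 0.5},
    {"tx": 0.157,"ty": 0.948,"tz": 0,"wx": 0,"wy": 0,"wz": 0,"jaw": 0.5},
    {"tx": 0.157,"ty": 0.948,"tz": 0,"wx": 0,"wy": 0,"wz": 0,"jaw": 0.5},
    {"tx": 0.157,"ty": 0.948,"tz": 0,"wx": 0,"wy": 0,"wz": 0,"jaw": 0.5},
    {"tx": 0,"ty": 0,"tz": 1,"wx": 0,"wy": 0,"wz": 0,"jaw": 0.5},
    {"tx": 0,"ty": 0,"tz": 1,"wx": 0,"wy": 0,"wz": 0,"jaw": 0.5}
  ]
}}

```text
time_s: 52.8
ee_pos: [426.7, 248.1, 81.0]
tool_rot: [0.001, -0.232, 0.973, -0.0]
wrist_force: [0.3, 0.1, -0.0]
grip_width: 64.7
gripper_force: 0.0
```

Run:
```python
from h import *
s=monitor.get_state();print(np.round(s["qpos"],2),s["ee_pos"])
f=grab_frame("scene"); W=world(f);cages(W,f["pixels"])
```

```text
[ 0.14  0.75 -0.99  2.01  0.85  0.87  0.69] [426.71741167 248.11169981  81.00755483]
obj (array([426. , 248.5]), 55.8, 43.3, 28.8) z [33. 37.] sat 17.0 226
obj (array([468.9, -22.1]), 55.2, 40.2, 20.3) z [33. 37.] sat 110.0 310
obj (array([ 328.7, -143.2]), 56.4, 39.1, 61.3) z [34. 37.] sat 145.0 333
```

Call:
{"method": "apply_moves", "body": {
  "motion": [
    {"tx": 0,"ty": 0,"tz": 1,"wx": 0,"wy": 0,"wz": -0.05,"jaw": 0.5},
    {"tx": 0,"ty": 0,"tz": 1,"wx": 0,"wy": 0,"wz": 0,"jaw": 0.5},
    {"tx": 0,"ty": 0,"tz": 0.8,"wx": 0,"wy": 0,"wz": 0,"jaw": 0.5},
    {"tx": 0,"ty": 0,"tz": 0.38,"wx": 0,"wy": 0,"wz": 0,"jaw": 0.5}
  ]
}}

```text
time_s: 53.35
ee_pos: [426.5, 247.6, 1.2]
tool_rot: [-0.0, -0.236, 0.972, -0.0]
wrist_force: [-0.4, 0.1, 0.1]
grip_width: 64.2
gripper_force: 0.0
```

Call:
{"method": "apply_moves", "body": {
  "motion": [
    {"tx": 0,"ty": 0,"tz": 0,"wx": 0,"wy": 0,"wz": 0,"jaw": -1},
    {"tx": 0,"ty": 0,"tz": 0,"wx": 0,"wy": 0,"wz": 0,"jaw": -1},
    {"tx": 0,"ty": 0,"tz": 0,"wx": 0,"wy": 0,"wz": 0,"jaw": -1},
    {"tx": 0,"ty": 0,"tz": 0,"wx": 0,"wy": 0,"wz": 0,"jaw": -1},
    {"tx": 0,"ty": 0,"tz": 0,"wx": 0,"wy": 0,"wz": 0,"jaw": -1}
  ]
}}

```text
time_s: 53.98
ee_pos: [426.9, 248.2, 2.3]
tool_rot: [0.001, -0.237, 0.971, 0.0]
wrist_force: [-1.2, -1.3, 6.8]
grip_width: 35.0
gripper_force: 80.4
```

Call:
{"method": "apply_moves", "body": {
  "motion": [
    {"tx": 0,"ty": 0,"tz": -0.6,"wx": 0,"wy": 0,"wz": 0,"jaw": -1},
    {"tx": 0,"ty": 0,"tz": -1,"wx": 0,"wy": 0,"wz": 0,"jaw": -1},
    {"tx": 0,"ty": 0,"tz": -1,"wx": 0,"wy": 0,"wz": 0,"jaw": -1},
    {"tx": 0,"ty": 0,"tz": -1,"wx": 0,"wy": 0,"wz": 0,"jaw": -1},
    {"tx": 0,"ty": 0,"tz": -1,"wx": 0,"wy": 0,"wz": 0,"jaw": -1},
    {"tx": 0,"ty": 0,"tz": -1,"wx": 0,"wy": 0,"wz": 0.81,"jaw": -1},
    {"tx": 0,"ty": 0,"tz": 0,"wx": 0,"wy": 0,"wz": 0.81,"jaw": -1},
    {"tx": 0,"ty": 0,"tz": 0,"wx": 0,"wy": 0,"wz": 0.81,"jaw": -1}
  ]
}}

```text
time_s: 54.98
ee_pos: [426.2, 247.4, 142.2]
tool_rot: [0.0, -0.025, 1.0, -0.0]
wrist_force: [-0.6, 0.3, -2.6]
grip_width: 34.7
gripper_force: 79.8
```

Call:
{"method": "apply_moves", "body": {
  "motion": [
    {"tx": -0.815,"ty": -0.915,"tz": 0,"wx": 0,"wy": 0,"wz": 0,"jaw": -1},
    {"tx": -0.815,"ty": -0.915,"tz": 0,"wx": 0,"wy": 0,"wz": 0,"jaw": -1},
    {"tx": -0.815,"ty": -0.915,"tz": 0,"wx": 0,"wy": 0,"wz": 0,"jaw": -1},
    {"tx": -0.815,"ty": -0.915,"tz": 0,"wx": 0,"wy": 0,"wz": 0,"jaw": -1},
    {"tx": -0.815,"ty": -0.915,"tz": 0,"wx": 0,"wy": 0,"wz": 0,"jaw": -1},
    {"tx": -0.815,"ty": -0.915,"tz": 0,"wx": 0,"wy": 0,"wz": 0,"jaw": -1},
    {"tx": -0.815,"ty": -0.915,"tz": 0,"wx": 0,"wy": 0,"wz": 0,"jaw": -1},
    {"tx": -0.815,"ty": -0.915,"tz": 0,"wx": 0,"wy": 0,"wz": 0,"jaw": -1},
    {"tx": -0.815,"ty": -0.915,"tz": 0,"wx": 0,"wy": 0,"wz": 0,"jaw": -1}
  ]
}}

```text
time_s: 56.1
ee_pos: [621.0, 51.4, 141.9]
tool_rot: [-0.0, -0.028, 1.0, 0.0]
wrist_force: [0.7, 1.0, -2.2]
grip_width: 34.9
gripper_force: 80.1
```

Call:
{"method": "apply_moves", "body": {
  "motion": [
    {"tx": 0,"ty": 0,"tz": 1,"wx": 0,"wy": 0,"wz": 0,"jaw": -1},
    {"tx": 0,"ty": 0,"tz": 1,"wx": 0,"wy": 0,"wz": 0,"jaw": -1},
    {"tx": 0,"ty": 0,"tz": 1,"wx": 0,"wy": 0,"wz": 0,"jaw": -1},
    {"tx": 0,"ty": 0,"tz": 0.6,"wx": 0,"wy": 0,"wz": 0,"jaw": -1}
  ]
}}

```text
time_s: 56.6
ee_pos: [619.3, 52.8, 49.0]
tool_rot: [-0.001, -0.028, 1.0, -0.0]
wrist_force: [-0.2, 0.1, -2.1]
grip_width: 35.1
gripper_force: 80.2
```

Call:
{"method": "apply_moves", "body": {
  "motion": [
    {"tx": 0.02,"ty": -0.03,"tz": 0.6,"wx": 0,"wy": 0,"wz": 0,"jaw": -1},
    {"tx": 0,"ty": 0,"tz": 0.5,"wx": 0,"wy": 0,"wz": 0,"jaw": -1},
    {"tx": 0,"ty": 0,"tz": 0.27,"wx": 0,"wy": 0,"wz": 0,"jaw": -1}
  ]
}}

```text
time_s: 56.98
ee_pos: [620.3, 51.5, 16.3]
tool_rot: [-0.0, -0.028, 1.0, -0.0]
wrist_force: [0.9, 0.0, -2.6]
grip_width: 35.2
gripper_force: 80.2
```

Call:
{"method": "apply_moves", "body": {
  "motion": [
    {"tx": 0,"ty": 0,"tz": 0.05,"wx": 0,"wy": 0,"wz": 0,"jaw": -1},
    {"tx": 0,"ty": 0,"tz": 0,"wx": 0,"wy": 0,"wz": 0,"jaw": 0.25},
    {"tx": 0,"ty": 0,"tz": 0,"wx": 0,"wy": 0,"wz": 0,"jaw": 0.25},
    {"tx": 0,"ty": 0,"tz": -0.6,"wx": 0,"wy": 0,"wz": 0,"jaw": 0.25},
    {"tx": 0,"ty": 0,"tz": -1,"wx": 0,"wy": 0,"wz": 0,"jaw": 0.25},
    {"tx": 0,"ty": 0,"tz": -1,"wx": 0,"wy": 0,"wz": 0,"jaw": 0.25},
    {"tx": 0,"ty": 0,"tz": -1,"wx": 0,"wy": 0,"wz": 0,"jaw": 0.25},
    {"tx": 1,"ty": 0,"tz": -1,"wx": 0,"wy": 0,"wz": 0,"jaw": 0.25},
    {"tx": 1,"ty": 0,"tz": 0,"wx": 0,"wy": 0,"wz": 0,"jaw": 0.25},
    {"tx": 1,"ty": 0,"tz": 0,"wx": 0,"wy": 0,"wz": 0,"jaw": 0.25},
    {"tx": 1,"ty": 0,"tz": 0,"wx": 0,"wy": 0,"wz": 0,"jaw": 0.25},
    {"tx": 1,"ty": 0,"tz": 0,"wx": 0,"wy": 0,"wz": 0,"jaw": 0.25}
  ]
}}

```text
time_s: 58.48
ee_pos: [495.1, 44.5, 132.0]
tool_rot: [0.001, -0.028, 1.0, -0.0]
wrist_force: [-0.1, -0.1, 0.6]
grip_width: 53.5
gripper_force: 0.0
```

Run:
```python
from h import *
print(np.round(monitor.get_state()["qpos"],2))
for n in("scene","top"):
    f=grab_frame(n); W=world(f);px=f["pixels"];print(n);save(f,n+"4.png")
    cages(W,px)
    for b in blobs(box(W,(560,700),(-230,100),(38,75))): print("in nest",rect(W[b]),np.percentile(W[b][:,2],[50,95]))
    for b in blobs(masks(px)["red"]&box(W,(480,760),(120,320),(40,85)),5): print("lever",rect(W[b]),np.median(W[b],axis=0))
    for b in blobs(masks(px)["orange"]&box(W,(480,760),(190,320),(-15,15)),5): print("mark",rect(W[b]),b.sum())
```

```text
[ 0.57  0.64 -0.99  1.98  0.69  0.9   0.85]
scene
obj (array([468.7, -23.4]), 59.4, 38.6, 16.1) z [33. 36.] sat 97.0 311
obj (array([ 329.8, -143.5]), 58.5, 39.2, 59.8) z [34. 37.] sat 140.0 334
in nest (array([623.5,  49.3]), 57.9, 39.9, 3.2) [45.34252639 48.49001675]
in nest (array([625.8, -26.2]), 61.6, 38.6, 3.8) [45.53170318 48.96671538]
in nest (array([629.9, -97.8]), 57.2, 37.8, 4.4) [45.53237271 48.85357532]
lever (array([549.1, 182.6]), 40.6, 10.1, 0.5) [549.86558259 180.36306158  63.87168418]
top
in nest (array([624.2, -24.6]), 62.6, 37.0, 0.7) [47.68757945 53.06834405]
in nest (array([625.7, -96.2]), 62.3, 37.0, 4.0) [46.60787521 54.30024647]
in nest (array([622. ,  50.5]), 54.3, 35.4, 6.9) [47.5174947  53.05992783]
lever (array([546.5, 186.4]), 43.1, 11.3, 1.6) [546.05485422 186.46047788  67.08330232]
mark (array([562.9, 235.1]), 52.4, 9.2, -41.5) 35
```

View pics/scene4.png

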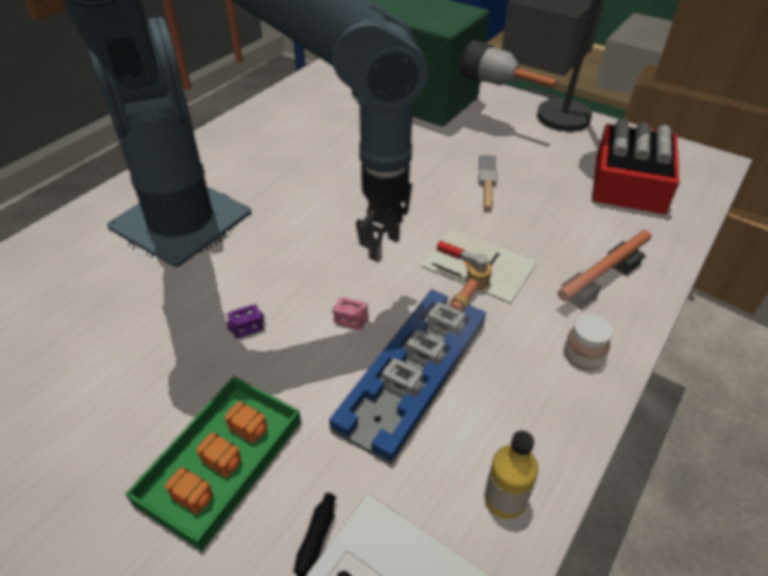

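Call:
{"method": "apply_moves", "body": {
  "motion": [
    {"tx": -0.401,"ty": 0.912,"tz": 0,"wx": 0,"wy": 0,"wz": 0,"jaw": 0.25},
    {"tx": -0.401,"ty": 0.912,"tz": 0,"wx": 0,"wy": 0,"wz": 0,"jaw": 0.25},
    {"tx": -0.401,"ty": 0.912,"tz": 0,"wx": 0,"wy": 0,"wz": 0,"jaw": 0.25},
    {"tx": -0.401,"ty": 0.912,"tz": 0,"wx": 0,"wy": 0,"wz": 0,"jaw": 0.25},
    {"tx": -0.401,"ty": 0.912,"tz": 0,"wx": 0,"wy": 0,"wz": 0,"jaw": 0.25},
    {"tx": -0.401,"ty": 0.912,"tz": 0,"wx": 0,"wy": 0,"wz": 0,"jaw": 0.25},
    {"tx": 0,"ty": 0,"tz": 0,"wx": 0,"wy": 0,"wz": 0,"jaw": 0.25},
    {"tx": 0,"ty": 0,"tz": 0,"wx": 0,"wy": 0,"wz": 0,"jaw": 0.25}
  ]
}}

```text
time_s: 59.58
ee_pos: [548.4, 183.7, 131.0]
tool_rot: [0.0, -0.027, 1.0, -0.0]
wrist_force: [-0.3, -0.5, 0.3]
grip_width: 53.3
gripper_force: 0.0
```

Call:
{"method": "apply_moves", "body": {
  "motion": [
    {"tx": 0.03,"ty": 0.03,"tz": 0.9,"wx": 0,"wy": 0,"wz": 0,"jaw": 0.25},
    {"tx": 0,"ty": 0,"tz": 0.9,"wx": 0,"wy": 0,"wz": 0,"jaw": 0.25},
    {"tx": 0,"ty": 0,"tz": 0.9,"wx": 0,"wy": 0,"wz": 0,"jaw": 0.25},
    {"tx": 0,"ty": 0,"tz": 0.85,"wx": 0,"wy": 0,"wz": 0,"jaw": 0.25},
    {"tx": 0,"ty": 0,"tz": 0,"wx": 0,"wy": 0,"wz": 0,"jaw": 0.25}
  ]
}}

```text
time_s: 60.2
ee_pos: [545.9, 184.6, 39.9]
tool_rot: [-0.002, -0.028, 1.0, -0.001]
wrist_force: [-0.1, -0.8, 0.5]
grip_width: 53.7
gripper_force: 0.0
```

Call:
{"method": "apply_moves", "body": {
  "motion": [
    {"tx": 0,"ty": 0,"tz": 0,"wx": 0,"wy": 0,"wz": 0,"jaw": -1},
    {"tx": 0,"ty": 0,"tz": 0,"wx": 0,"wy": 0,"wz": 0,"jaw": -1},
    {"tx": 0,"ty": 0,"tz": 0,"wx": 0,"wy": 0,"wz": 0,"jaw": -1},
    {"tx": 0,"ty": 0,"tz": 0,"wx": 0,"wy": 0,"wz": 0,"jaw": -1},
    {"tx": 0,"ty": 0,"tz": 0,"wx": 0,"wy": 0,"wz": 0,"jaw": -1},
    {"tx": 0,"ty": 0,"tz": 0,"wx": 0,"wy": 0,"wz": 0,"jaw": -1},
    {"tx": 0,"ty": 0,"tz": 0,"wx": 0,"wy": 0,"wz": 0,"jaw": -1}
  ]
}}

```text
time_s: 61.08
ee_pos: [547.8, 188.3, 43.3]
tool_rot: [0.001, -0.028, 1.0, 0.002]
wrist_force: [0.5, 6.4, -1.5]
grip_width: 14.4
gripper_force: 78.5
```

Call:
{"method": "apply_moves", "body": {
  "motion": [
    {"tx": -0.033,"ty": 0.42,"tz": 0,"wx": 0,"wy": 0,"wz": 0.9,"jaw": -1},
    {"tx": -0.033,"ty": 0.42,"tz": 0,"wx": 0,"wy": 0,"wz": 0.9,"jaw": -1},
    {"tx": -0.033,"ty": 0.42,"tz": 0,"wx": 0,"wy": 0,"wz": 0.9,"jaw": -1},
    {"tx": -0.033,"ty": 0.42,"tz": 0,"wx": 0,"wy": 0,"wz": 0.9,"jaw": -1},
    {"tx": -0.033,"ty": 0.42,"tz": 0,"wx": 0,"wy": 0,"wz": 0.9,"jaw": -1},
    {"tx": 0,"ty": 0,"tz": 0,"wx": 0,"wy": 0,"wz": 0,"jaw": -1},
    {"tx": 0,"ty": 0,"tz": 0,"wx": 0,"wy": 0,"wz": 0,"jaw": -1},
    {"tx": 0,"ty": 0,"tz": 0,"wx": 0,"wy": 0,"wz": 0,"jaw": -1}
  ]
}}

```text
time_s: 62.08
ee_pos: [563.8, 234.2, 43.2]
tool_rot: [-0.0, 0.356, 0.935, 0.0]
wrist_force: [-3.5, -0.6, 7.6]
grip_width: 14.5
gripper_force: 80.1
```

Call:
{"method": "apply_moves", "body": {
  "motion": [
    {"tx": 0,"ty": 0,"tz": 0,"wx": 0,"wy": 0,"wz": 0,"jaw": 0.25},
    {"tx": 0,"ty": 0,"tz": 0,"wx": 0,"wy": 0,"wz": 0,"jaw": 0.25},
    {"tx": 0,"ty": 0,"tz": 0,"wx": 0,"wy": 0,"wz": 0,"jaw": 0.25},
    {"tx": 0,"ty": 0,"tz": -1,"wx": 0,"wy": 0,"wz": 0,"jaw": 0.25},
    {"tx": 0,"ty": 0,"tz": -1,"wx": 0,"wy": 0,"wz": 0,"jaw": 0.25},
    {"tx": 0,"ty": 0,"tz": -1,"wx": 0,"wy": 0,"wz": 0,"jaw": 0.25},
    {"tx": 0,"ty": 0,"tz": -1,"wx": 0,"wy": 0,"wz": 0,"jaw": 0.25},
    {"tx": 0,"ty": -1,"tz": -1,"wx": 0,"wy": 0,"wz": 0,"jaw": 0.25},
    {"tx": 0,"ty": -1,"tz": 0,"wx": 0,"wy": 0,"wz": 0,"jaw": 0.25},
    {"tx": 0,"ty": -1,"tz": 0,"wx": 0,"wy": 0,"wz": 0,"jaw": 0.25},
    {"tx": 0,"ty": -1,"tz": 0,"wx": 0,"wy": 0,"wz": 0,"jaw": 0.25},
    {"tx": 0,"ty": -1,"tz": 0,"wx": 0,"wy": 0,"wz": 0,"jaw": 0.25}
  ]
}}

```text
time_s: 63.58
ee_pos: [480.4, 139.9, 167.1]
tool_rot: [0.0, 0.357, 0.934, -0.0]
wrist_force: [0.4, -1.1, -0.7]
grip_width: 53.3
gripper_force: 0.0
```

Run:
```python
from h import *
for n,c in(("top",(185,130,265,190)),("scene",(280,130,370,210))):
    for i in range(3):
        f=grab_frame(n);W=world(f);px=f["pixels"]
        for b in blobs(masks(px)["red"]&box(W,(480,760),(120,320),(40,85)),5): print(n,"lever",rect(W[b]),np.median(W[b],axis=0).round(1))
        for b in blobs(masks(px)["orange"]&box(W,(480,760),(190,320),(-15,15)),5): print("mark",rect(W[b]),b.sum())
    save(f,"v5"+n+".png",c,7)
a=cv2.imread("pics/v5top.png");b=cv2.imread("pics/v5scene.png")
cv2.imwrite("pics/v5.png",np.hstack([cv2.resize(a,(400,300)),cv2.resize(b,(400,300))]))
```

```text
top lever (array([561.9, 233.2]), 45.4, 12.2, -37.9) [562.6 232.7  67.9]
mark (array([559.2, 233.4]), 54.8, 7.5, -45.4) 22
top lever (array([561.8, 233.1]), 45.3, 12.8, -37.3) [563.1 233.   67.7]
mark (array([560.2, 234.4]), 54.8, 5.1, -46.1) 13
top lever (array([562. , 233.3]), 45.3, 13.0, -36.7) [563.3 231.5  67.4]
mark (array([559.7, 232. ]), 52.2, 5.8, -43.8) 19
scene lever (array([562.4, 229.3]), 36.0, 8.5, -43.6) [563.1 228.   65.1]
mark (array([555.9, 239.3]), 37.5, 8.0, -35.8) 19
scene lever (array([564.7, 226.4]), 38.0, 7.8, -44.4) [563.5 226.7  65.2]
mark (array([557.5, 238.1]), 38.2, 5.8, -38.5) 19
scene lever (array([562.4, 228.6]), 37.2, 8.0, -42.6) [563.  227.9  66.1]
mark (array([556.7, 238.1]), 37.5, 5.4, -39.6) 18
```

View pics/v5.png

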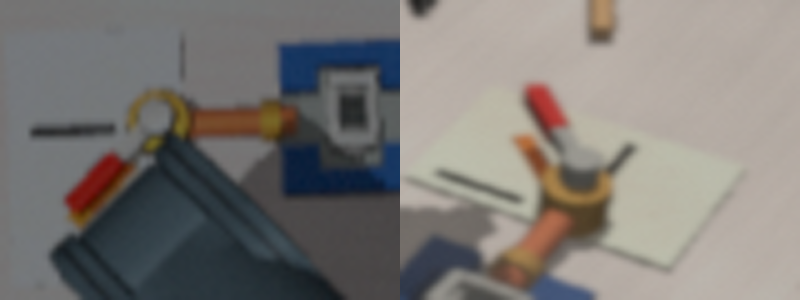

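The scene view shows all three plugs flat in the tray and the three cages flat in their own pockets. The lever sits over the orange mark at about 44°, and the gripper is clear.

```bash
python3 -c "
from h import *
print(job.sign_off())"
```

```text
the job is handed in; nothing more can be done
None
```

The job is handed in: I shut the valve against its stop, moved all three plugs flat into the tray, put all three cages flat in their own nest pockets, then opened the valve to about 44° by my measurement (orange mark at 45°), with the black handle and brush not touched.

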